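# Clear the fluids away before grinding

### The arm

A 6-joint arm with a two-finger parallel gripper is mounted at the origin on the work surface. World frame = base frame: x ahead of the robot, y to its left, z up, the work surface at z = 0. Lengths are in m, angles in rad, forces in N, time in s.
With the tool pointing down it reaches from about 0.375 to 0.9 m from the base axis. Payload 3.1 kg.
Tool frame: the origin (TCP) lies on the centre line of the jaws, within the pads' length; the fingertips stand 19 mm ahead of it and the grasp point (between the pads) is the TCP; z points along the fingers, y is the line along which they close (so a half turn about z gives the same grasp; the last joint's range is limited). The gripper opens to 85 mm and grips with 20 to 120 N. Pads are 22 mm wide; open, the fingers measure 114 mm over their backs; the gripper's body (76 mm by 85 mm) begins 54 mm behind the grasp point. The pads swing forward as they close: fully open they stand 13 mm farther back than shut.
Start: joints at [-1.482, 0.527, 1.433, -0, 1.181, -0.178], TCP at [0.165, -0.603, 0.25] pointing down, gripper open.
Joint ranges: [-3.08, 3.08], [-0.75, 2.2], [0.22, 2.44], [-1.43, 4.57], [0, 2.65], [-2.85, 2.85]. Speed limits (rad/s): [2.79, 2.79, 3.14, 3.14, 3.14, 3.14].

### API

Orientations are given as a unit quaternion [x, y, z, w].
In Python, from station import manip, cams, sign_off gives the robot as it stands.
- The arm moves only by the tool carry_out, never from a script. Its argument "targets" is a list that holds one entry, the list of rows, each a list of 7 numbers: the shift along the tool's x, y, z in cm, then the turn, a rotation vector about the tool's x, y, z in degrees, then the finger opening in cm, from 0 to 8.54. A call has 1 to 12 rows; each row is the pose to reach, as a shift and turn from the pose commanded when the call began, along the tool's axes at that moment; what a row does not reach only later rows make up. A row lasts 1/12 s, in which the tool goes at most 41.7 mm and 7.16 degrees, less where a joint would pass 70% of its speed; a pose out of reach is approached as far as the arm can. A call with a gripper value outside its range is refused whole. The fingers move at their own pace and stop on an object; "force" is the grip in N (left out, the last holds). Time passes only in rows, so rows that repeat a pose let the fingers close. It gives the time, the measured TCP pose, the force, the opening and the grip force at its end, in the units of the state.
- manip.sense(): the state, without advancing time (a new reading comes with each control period).
- cams.snapshot(name): name is "side" or "top" or "wrist"; returns the picture (384x512x3 uint8, red, green, blue); there is no depth.
- cams.camera_info(name): a dict with "K" (3x3 intrinsics, pixels), "k1" (the pictures are not rectified: a ray, as slopes to the right and down, at radius r is drawn at 1 + k1 r^2 times it, then the intrinsics apply), "T" (4x4, takes a point from camera to world coordinates). Camera axes: x right, y down, z forward; pixel columns grow to the right and rows downward; lengths in m; the calibration is good to about 2 mm. A picture is of the moment at which its call begins: read the wrist's pose just before it. camera_info takes no time and is no camera call; for the wrist camera it gives the pose at the moment of the call.
- sign_off(): hands the job in; it is judged then, once.
The state is a dict: "t": time; "q": joint angles; "qd": joint speeds; "tau": joint torques, N m; "tcp_pos": TCP position; "tool_rot": TCP orientation; "force": force on the tool from outside, world axes, zero at the start; "ft_torque": the same for the moment, N m; "finger_gap": opening from 0.0 (shut) to 1.0 (fully open); "gripper_force": force on a finger pad.
Only numpy, scipy, OpenCV 4.12 (cv2) and the standard library are available. Lean on these libraries where they do the work, as an engineer would, in place of code of your own. Each camera call takes 0.05 s, during which the arm holds its last target. There are 200 camera calls.

### The job

Get the bench ready for grinding, when sparks fly: wind the sliding cover of the steel fluids chest fully open with its hand crank, take out the steel quench cup and stand it upright on the flat of the drip tray, stand every oil bottle and paste jar from the rubber mat upright on the chest's floor, and at last wind the cover fully shut again. Set everything down softly, never dropping or tipping it, move the cover only by its crank, and leave the tools on the mat (the drill stand and the steel sleeve) where they are.

Things in the scene. Friction and masses are not known exactly. Their poses are not given: they have to be found in the camera images.
- chest: fixed grey steel chest 224 (x) by 589 (y) by 125 mm high. Origin at bench height under the centre of its open well; y points to its long closed end, onto which the cover slides. Well: inside x -108 to 108, y -125 to 125 mm; walls 4 mm thick, tops 125 mm above the bench; guide rails along x = +-118 mm rise to 136 mm above the bench. 120 mm are free under the shut cover
- chest_floor (a point): centre of the well's flat floor, 6 mm above the bench, axes as the chest's
- cover: flat sheet-steel sliding cover 230 by 262 by 4 mm, toothed rack along its edge nearest the robot; origin at its centre, 129 mm above the bench. In the chest's frame its y is 0 when fully shut, +264 mm when fully open (over the closed end); starts 0 to 35 mm open. Driven only by the crank
- crank (a joint): crank angle (rad): 0 = cover fully shut, 18.85 (three full turns) = fully open; grows counter-clockwise seen from above; the cover moves 14 mm per radian. Hard stops at both ends. It stays where it is left and takes about 2 to 4 N at the handle
- crank_axis (a point): point on the crank's upright axis at the height of the middle of its handle, 197 mm above the bench, on the blue gear housing at the chest's edge nearest the robot
- crank_handle (a point): middle of the crank's upright black handle: a cylinder 28 mm in diameter, 162 to 232 mm above the bench, free to spin about itself, 60 mm from the crank's axis; the flat crank arm below it ends at 158 mm. Gripped from above. At crank angle 0 and 18.85 it lies towards the chest's -x from the axis
- tray: fixed square steel drip tray on the mat, 146 mm outside; flat inside 140 mm square, 4 mm above the tray's origin, with a lip 5 mm above the flat. Origin: centre of its underside, 4 mm above the bench
- cup: open steel quench cup, 110 mm tall, 60 mm in diameter at the foot, 64 mm at the rim, wall 3 mm, heavy foot, 0.17 to 0.29 kg; starts upright in the chest's well, under the cover. Origin: centre of the underside, z up its axis
- oil1: white plastic bottle of honing oil, 115 mm tall: round body 60 mm in diameter up to 62 mm, sloping shoulder, black screw cap 32 mm in diameter from 80 to 115 mm above its underside. 0.23 to 0.39 kg. Origin: centre of the underside, z up its axis. May be absent (None from the start)
- oil2: white plastic bottle of honing oil, 115 mm tall: round body 60 mm in diameter up to 62 mm, sloping shoulder, black screw cap 32 mm in diameter from 80 to 115 mm above its underside. 0.23 to 0.39 kg. Origin: centre of the underside, z up its axis. May be absent (None from the start)
- jar1: round grey jar of grinding paste, 105 mm tall: body 62 mm in diameter up to 78 mm, steel lid 60 mm in diameter from 80 to 105 mm above its underside. 0.25 to 0.44 kg. Origin: centre of the underside, z up its axis. May be absent (None from the start)
- jar2: round grey jar of grinding paste, 105 mm tall: body 62 mm in diameter up to 78 mm, steel lid 60 mm in diameter from 80 to 105 mm above its underside. 0.25 to 0.44 kg. Origin: centre of the underside, z up its axis. May be absent (None from the start)
- jar3: round grey jar of grinding paste, 105 mm tall: body 62 mm in diameter up to 78 mm, steel lid 60 mm in diameter from 80 to 105 mm above its underside. 0.25 to 0.44 kg. Origin: centre of the underside, z up its axis. May be absent (None from the start)
- drill_stand: low wooden block 90 by 50 mm, 38 mm tall, with drill bits standing in it up to 70 mm, in the middle of the mat; leave it
- sleeve: tapered steel drill sleeve standing at the mat's right edge, 32 mm in diameter, 62 mm tall; leave it

How it is judged:
On the way, in this order (a step that is already met when the one before it is completed fails the run):
1. the cover is wound fully open (y of cover in the frame of chest above 0.256 m), for 0.2 s.
2. with the cover still open, the cup stands upright on the tray, and every bottle and jar present stands upright on the chest's floor (x of cup in the frame of tray between -0.046 and 0.046 m and y of cup in the frame of tray between -0.046 and 0.046 m and z of cup in the frame of tray below 0.01 m and angle between each of cup, oil1, oil2, jar1, jar2, jar3's own z axis and vertical below 0.1 rad and linear speed of each of cup, oil1, oil2, jar1, jar2, jar3 below 0.02 m/s and x of oil1 in the frame of chest_floor between -0.108 and 0.108 m and y of oil1 in the frame of chest_floor between -0.125 and 0.125 m and z of oil1 in the frame of chest_floor between -0.006 and 0.006 m and x of oil2 in the frame of chest_floor between -0.108 and 0.108 m and y of oil2 in the frame of chest_floor between -0.125 and 0.125 m and z of oil2 in the frame of chest_floor between -0.006 and 0.006 m and x of jar1 in the frame of chest_floor between -0.108 and 0.108 m and y of jar1 in the frame of chest_floor between -0.125 and 0.125 m and z of jar1 in the frame of chest_floor between -0.006 and 0.006 m and x of jar2 in the frame of chest_floor between -0.108 and 0.108 m and y of jar2 in the frame of chest_floor between -0.125 and 0.125 m and z of jar2 in the frame of chest_floor between -0.006 and 0.006 m and x of jar3 in the frame of chest_floor between -0.108 and 0.108 m and y of jar3 in the frame of chest_floor between -0.125 and 0.125 m and z of jar3 in the frame of chest_floor between -0.006 and 0.006 m and y of cover in the frame of chest above 0.24 m), for 0.3 s.
At the end, for the whole second after the job is handed in: Cover shut within 7 mm; cup standing on the tray, its axis within 46 mm of the tray's centre along each side; every bottle and jar present standing on the floor of the chest's well (within 6 mm of its height); all upright within 0.1 rad, at rest and let go (x of cup in the frame of tray between -0.046 and 0.046 m and y of cup in the frame of tray between -0.046 and 0.046 m and z of cup in the frame of tray below 0.01 m and angle between each of cup, oil1, oil2, jar1, jar2, jar3's own z axis and vertical below 0.1 rad and linear speed of each of cup, oil1, oil2, jar1, jar2, jar3 below 0.02 m/s and x of oil1 in the frame of chest_floor between -0.108 and 0.108 m and y of oil1 in the frame of chest_floor between -0.125 and 0.125 m and z of oil1 in the frame of chest_floor between -0.006 and 0.006 m and x of oil2 in the frame of chest_floor between -0.108 and 0.108 m and y of oil2 in the frame of chest_floor between -0.125 and 0.125 m and z of oil2 in the frame of chest_floor between -0.006 and 0.006 m and x of jar1 in the frame of chest_floor between -0.108 and 0.108 m and y of jar1 in the frame of chest_floor between -0.125 and 0.125 m and z of jar1 in the frame of chest_floor between -0.006 and 0.006 m and x of jar2 in the frame of chest_floor between -0.108 and 0.108 m and y of jar2 in the frame of chest_floor between -0.125 and 0.125 m and z of jar2 in the frame of chest_floor between -0.006 and 0.006 m and x of jar3 in the frame of chest_floor between -0.108 and 0.108 m and y of jar3 in the frame of chest_floor between -0.125 and 0.125 m and z of jar3 in the frame of chest_floor between -0.006 and 0.006 m and y of cover in the frame of chest below 0.007 m); the robot touches nothing.
It fails at once if a container falls (moves faster than 0.5 m/s, more than 20 mm off its support, with no finger on it) ((height (world z) of oil1 above 0.028 m and linear speed of oil1 above 0.5 m/s and contact force between the fingers and oil1 below 0.02 N) or (height (world z) of oil2 above 0.028 m and linear speed of oil2 above 0.5 m/s and contact force between the fingers and oil2 below 0.02 N) or (height (world z) of jar1 above 0.028 m and linear speed of jar1 above 0.5 m/s and contact force between the fingers and jar1 below 0.02 N) or (height (world z) of jar2 above 0.028 m and linear speed of jar2 above 0.5 m/s and contact force between the fingers and jar2 below 0.02 N) or (height (world z) of jar3 above 0.028 m and linear speed of jar3 above 0.5 m/s and contact force between the fingers and jar3 below 0.02 N) or (height (world z) of cup above 0.028 m and linear speed of cup above 0.5 m/s and contact force between the fingers and cup below 0.02 N)).
It fails at once if a container is tipped over (more than 0.7 rad) (angle between any of oil1, oil2, jar1, jar2, jar3, cup's own z axis and vertical above 0.7 rad).
It fails at once if the cover is pushed by the robot (more than 6 N) instead of being wound (contact force between any of the fingers, the arm and cover above 6 N).
It fails at once if the drill stand or the sleeve is shifted by more than 60 mm (distance of any of drill_stand, sleeve from where it was at the start of the episode above 0.06 m).
Of oil1, oil2, jar1, jar2, jar3 only 3 to 5 are there at a start; the rules pass over those that are not, and their reading is None.
At some moment in a run one of oil1, oil2, jar1, jar2, jar3, cup may be knocked a few centimetres aside while the robot is not near it.
It also fails if it takes over 210 s, if anything falls off the work surface, if the arm or the gripper's body presses on something with over 40 N, if the wrist force passes 120 N, or if a joint passes its speed limit or range.

## Working session

There is one attempt and no reset: what is moved stays moved. The work goes in short steps, Python scripts to look and compute and a tool call to move; the robot and the scene stay as the last step left them, time stands still between calls to the robot, and variables do not carry over. Pictures are saved under pics/ and viewed, at most 14 in all, crops included, and the job is handed in when it is done.

Besides the shell and the picture viewer there is one more tool, called after "Call:" in YAML: its name, and indented under it one key for each argument. carry_out: Moves the arm, as the interface text tells. Its arguments: {"type":"object","properties":{"targets":{"type":"array"},"force":{"type":"number"}},"required":["targets"]}

```bash
ls; mkdir -p pics; python3 - <<'E'
from station import manip,cams
import cv2
s=manip.sense(); print({k:s[k] for k in('t','tcp_pos','tool_rot','finger_gap','force')})
for n in('top','side'):
    i=cams.camera_info(n); print(n,i)
    cv2.imwrite(f'pics/{n}0.png',cams.snapshot(n)[:,:,::-1])
a=cv2.imread('pics/top0.png')
cv2.imwrite('pics/top0x.png',cv2.resize(a,(800,600),interpolation=cv2.INTER_CUBIC))
a=cv2.imread('pics/side0.png')
cv2.imwrite('pics/side0x.png',cv2.resize(a,(800,600),interpolation=cv2.INTER_CUBIC))
E
```

```text
pics
{'t': 0.0, 'tcp_pos': array([ 0.16473307, -0.60221675,  0.2493182 ]), 'tool_rot': array([ 9.91114514e-01,  1.33006953e-01,  4.49163299e-05, -1.08075179e-03]), 'finger_gap': 0.9985542750952633, 'force': array([-0.04339885, -1.27328491, -0.15026623])}
top {'K': array([[410.40909909,   0.        , 250.02132187],
       [  0.        , 410.40909909, 193.91891467],
       [  0.        ,   0.        ,   1.        ]]), 'k1': -0.12778881801750688, 'T': array([[ 0.0253134 , -0.98212078,  0.18654224,  0.2881863 ],
       [-0.9995731 , -0.02214286,  0.01906073, -0.08879434],
       [-0.01458936, -0.1869451 , -0.98226202,  1.36361778],
       [ 0.        ,  0.        ,  0.        ,  1.        ]])}
side {'K': array([[397.54690817,   0.        , 259.4749609 ],
       [  0.        , 397.54690817, 192.18201599],
       [  0.        ,   0.        ,   1.        ]]), 'k1': 0.021902222349300306, 'T': array([[-0.49845518,  0.57779653, -0.64629219,  1.18303514],
       [ 0.86683574,  0.32207749, -0.38060727,  0.30084528],
       [-0.01175739, -0.74994484, -0.66139588,  0.84352571],
       [ 0.        ,  0.        ,  0.        ,  1.        ]])}
```

View pics/top0x.png

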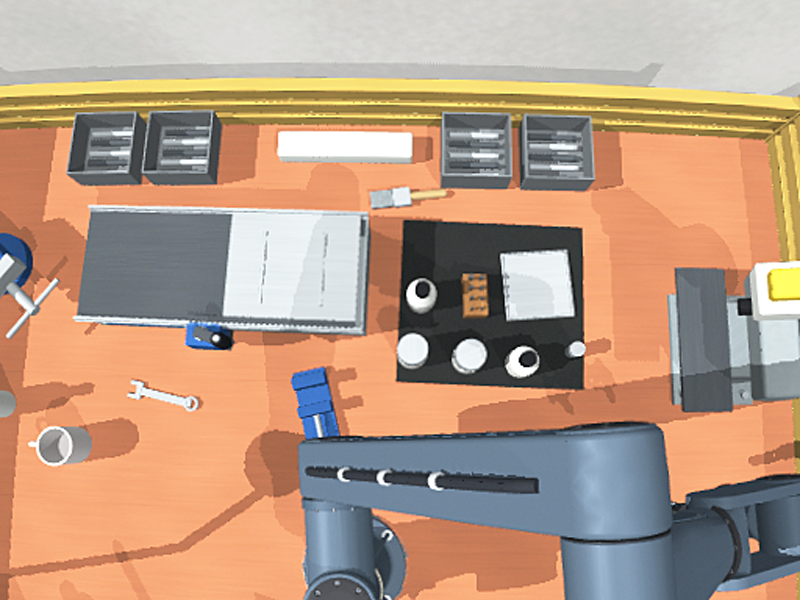

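View pics/side0x.png

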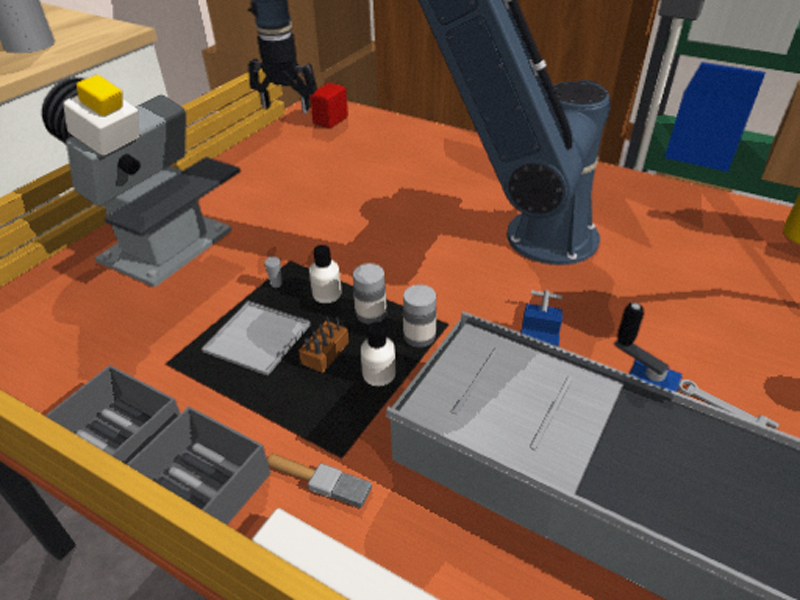

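The top view shows the chest at left (cover slightly open at most, crank handle around (212,338) in the 800-px view), and on the mat two bottles (421,293), (522,360), two jars (413,350), (469,356), the tray (538,285) and the sleeve (576,349). Next, enlarged crops.

```bash
cat > h.py <<'E'
import numpy as np, cv2
from station import manip,cams
from scipy.spatial.transform import Rotation as R
def w(name,u,v,z,info=None):
    i=info or cams.camera_info(name); K,k1,T=i['K'],i['k1'],i['T']
    x=(u-K[0,2])/K[0,0]; y=(v-K[1,2])/K[1,1]
    rd=np.hypot(x,y); r=rd
    for _ in range(20): r=rd/(1+k1*r*r)
    f=r/rd if rd>0 else 1
    d=T[:3,:3]@[x*f,y*f,1]; return T[:3,3]+d*(z-T[2,3])/d[2]
def px(name,p,info=None):
    i=info or cams.camera_info(name); K,k1,T=i['K'],i['k1'],i['T']
    c=T[:3,:3].T@(np.asarray(p)-T[:3,3]); a=c[:2]/c[2]; a=a*(1+k1*(a@a))
    return K[:2,:2]@a+K[:2,2]
def crop(im,x0,y0,x1,y1,s,fn):
    c=cv2.resize(im[y0:y1,x0:x1],None,fx=s,fy=s,interpolation=cv2.INTER_CUBIC)
    cv2.imwrite(fn,c)
def pose():
    s=manip.sense(); return s['tcp_pos'],R.from_quat(s['tool_rot']),s
E
python3 - <<'E'
from h import *
a=cv2.imread('pics/top0.png')
crop(a,45,125,245,230,4,'pics/c1.png'); crop(a,245,135,385,255,5,'pics/c2.png')
E
```

```text
(no output)
```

View pics/c1.png

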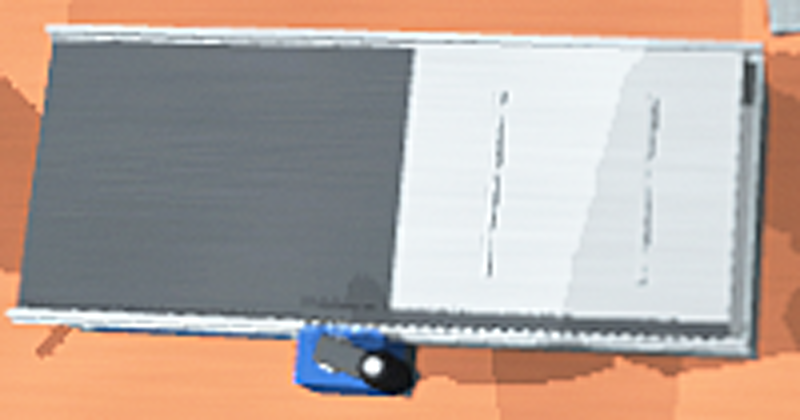

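View pics/c2.png

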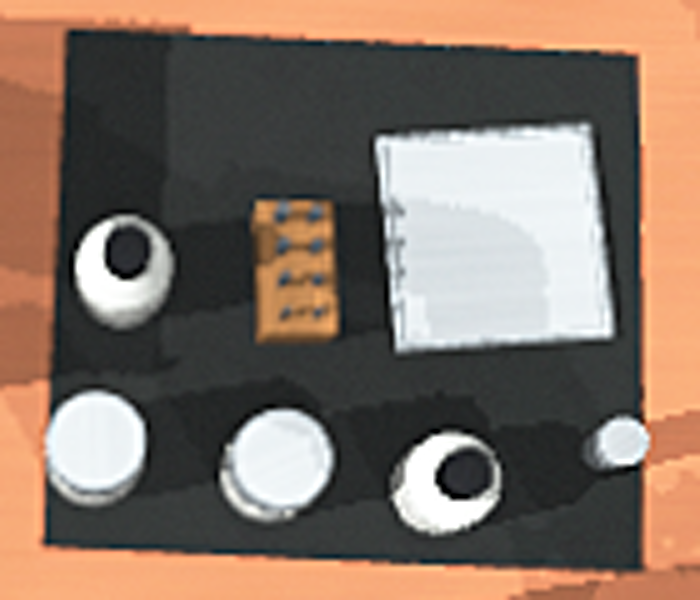

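```bash
python3 - <<'E'
from h import *
f1=lambda u,v:(45+u/4,125+v/4); f2=lambda u,v:(245+u/5,135+v/5)
for n,p,z,f in [('TL',(48,28),.136,f1),('BL',(10,314),.136,f1),('TR',(763,46),.136,f1),('BR',(755,343),.136,f1),
 ('covLt',(414,48),.131,f1),('covLb',(391,308),.131,f1),('covRt',(745,55),.131,f1),('covRb',(731,322),.131,f1),('handle',(372,366),.232,f1),
 ('trayTL',(375,135),.013,f2),('trayTR',(592,124),.013,f2),('trayBR',(615,337),.013,f2),('trayBL',(398,352),.013,f2),
 ('oilA',(127,251),.119,f2),('jarA',(97,441),.109,f2),('jarB',(283,459),.109,f2),('oilB',(465,472),.119,f2),('sleeve',(624,441),.066,f2),
 ('matTL',(67,30),.004,f2),('matTR',(638,57),.004,f2),('matBR',(641,568),.004,f2),('matBL',(45,543),.004,f2),
 ('drTL',(255,205),.042,f2),('drBR',(335,335),.042,f2)]:
    print(n,w('top',*f(*p),z).round(4))
for n,p,z in [('handle',(632,309),.232),('oilA',(376,341),.119),('jarA',(420,292),.109),('jarB',(369,270),.109),('oilB',(321,252),.119)]:
    print('side',n,w('side',p[0]*.64,p[1]*.64,z).round(4))
E
```

```text
TL [0.7132 0.5716 0.136 ]
BL [0.4761 0.5741 0.136 ]
TR [ 0.7037 -0.0155  0.136 ]
BR [ 0.4684 -0.0171  0.136 ]
covLt [0.6996 0.2633 0.131 ]
covLb [0.4894 0.2654 0.131 ]
covRt [ 0.6977 -0.0013  0.131 ]
covRb [0.4849 0.002  0.131 ]
handle [0.4312 0.2471 0.232 ]
trayTL [ 0.6607 -0.2982  0.013 ]
trayTR [ 0.6725 -0.4482  0.013 ]
trayBR [ 0.5246 -0.4596  0.013 ]
trayBL [ 0.5113 -0.3125  0.013 ]
oilA [ 0.5535 -0.1271  0.119 ]
jarA [ 0.4359 -0.1109  0.109 ]
jarB [ 0.4273 -0.2253  0.109 ]
oilB [ 0.4205 -0.3356  0.119 ]
sleeve [ 0.4479 -0.4492  0.066 ]
matTL [ 0.7336 -0.0867  0.004 ]
matTR [ 0.7243 -0.4848  0.004 ]
matBR [ 0.3708 -0.4761  0.004 ]
matBL [ 0.3797 -0.0798  0.004 ]
drTL [ 0.6029 -0.2136  0.042 ]
drBR [ 0.5169 -0.2664  0.042 ]
side handle [0.4419 0.2458 0.232 ]
side oilA [ 0.5862 -0.1079  0.119 ]
side jarA [ 0.4327 -0.1101  0.109 ]
side jarB [ 0.4237 -0.2254  0.109 ]
side oilB [ 0.4321 -0.3296  0.119 ]
```

Call:
carry_out:
  targets:
    - [[26.7, -8.5, -9, 0, 0, 15.3, 8.5], [26.7, -8.5, -9, 0, 0, 15.3, 8.5], [26.7, -8.5, -9, 0, 0, 15.3, 8.5], [26.7, -8.5, -9, 0, 0, 15.3, 8.5], [26.7, -8.5, -9, 0, 0, 15.3, 8.5], [26.7, -8.5, -9, 0, 0, 15.3, 8.5], [26.7, -8.5, -9, 0, 0, 15.3, 8.5], [41.0, -30.5, -9, 0, 0, 15.3, 8.5], [41.0, -30.5, -9, 0, 0, 15.3, 8.5], [41.0, -30.5, -9, 0, 0, 15.3, 8.5], [41.0, -30.5, -9, 0, 0, 15.3, 8.5], [41.0, -30.5, -9, 0, 0, 15.3, 8.5]]

```text
t: 1.1
tcp_pos: [0.4623, -0.252, 0.3397]
tool_rot: [1.0, -0.0, -0.0, -0.0]
force: [0.6, -0.1, -0.6]
finger_gap: 0.993
gripper_force: 0.0
```

```bash
python3 - <<'E'
from h import *
i=cams.camera_info('wrist'); print(i)
a=cams.snapshot('wrist')[:,:,::-1]; cv2.imwrite('pics/w1.png',a); np.save('pics/w1T.npy',i['T'])
E
```

```text
{'K': array([[342.21069809,   0.        , 256.7560302 ],
       [  0.        , 342.21069809, 197.64126744],
       [  0.        ,   0.        ,   1.        ]]), 'k1': -0.08794517601328578, 'T': array([[-2.94161945e-04, -9.54677722e-01, -2.97641330e-01,
         5.38531076e-01],
       [-9.99999801e-01,  1.14772223e-04,  6.20180678e-04,
        -2.51677007e-01],
       [-5.57911720e-04,  2.97641453e-01, -9.54677565e-01,
         4.62967342e-01],
       [ 0.00000000e+00,  0.00000000e+00,  0.00000000e+00,
         1.00000000e+00]])}
```

View pics/w1.png

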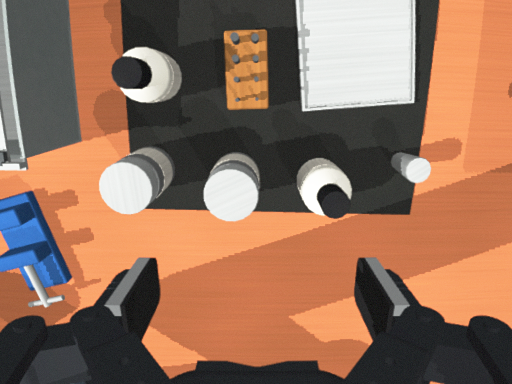

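Jar lids at (129,187), (231,194); caps at (128,72), (334,201); tray lower corners (305,109), (415,102).

Call:
carry_out:
  targets:
    - [[-6, -47, -3, 0, 0, 0, 5], [-6, -47, -3, 0, 0, 0, 5], [-6, -47, -3, 0, 0, 0, 5], [-6, -47, -3, 0, 0, 0, 5], [-6, -47, -3, 0, 0, 0, 5], [-6, -47, -3, 0, 0, 0, 5], [-6, -47, -3, 0, 0, 0, 5], [-6, -47, -3, 0, 0, 0, 5], [-6, -47, -3, 0, 0, 0, 5], [-6, -47, -3, 0, 0, 0, 5], [-6, -47, -3, 0, 0, 0, 5], [-6, -47, -3, 0, 0, 0, 5]]

```text
t: 2.15
tcp_pos: [0.4011, 0.2198, 0.3703]
tool_rot: [1.0, 0.002, -0.0, -0.001]
force: [0.3, 0.0, 0.6]
finger_gap: 0.587
gripper_force: 0.0
```

```bash
python3 - <<'E'
from h import *
i=cams.camera_info('wrist'); j=dict(i); j['T']=np.load('pics/w1T.npy')
for n,p,z in [('oilA',(128,72),.119),('jarA',(129,187),.109),('jarB',(231,194),.109),('oilB',(335,202),.119),('sleeve',(418,171),.066),('tBL',(303,109),.013),('tBR',(414,102),.013)]:
    print(n,w('',*p,z,j).round(4))
np.save('pics/w2T.npy',i['T'])
a=cams.snapshot('wrist')[:,:,::-1]; cv2.imwrite('pics/w2.png',a); print(pose()[0],i['T'][:3,3])
E
```

```text
oilA [ 0.5586 -0.127   0.119 ]
jarA [ 0.4403 -0.1126  0.109 ]
jarB [ 0.4323 -0.2236  0.109 ]
oilB [ 0.4264 -0.3345  0.119 ]
sleeve [ 0.4485 -0.4466  0.066 ]
tBL [ 0.5174 -0.3108  0.013 ]
tBR [ 0.5283 -0.4556  0.013 ]
[0.40121249 0.22052969 0.370344  ] [0.47725578 0.22023387 0.49363195]
```

View pics/w2.png

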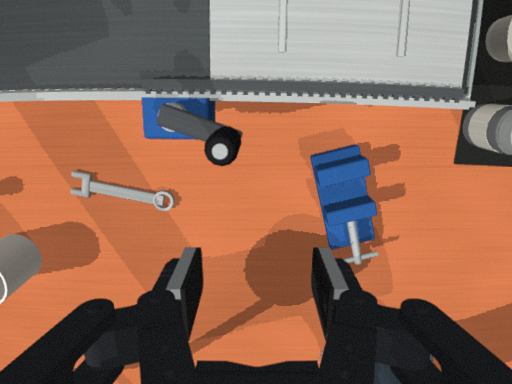

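Handle top at (219,150), arm's axis end around (172,115), cover's left edge at column 210, rail's right end at (473,102).

```bash
python3 - <<'E'
from h import *
j=dict(cams.camera_info('wrist')); j['T']=np.load('pics/w2T.npy')
for n,p,z in [('handle',(219.5,150),.232),('axis end',(160,112),.156),('axis',(172,117),.158),('covL',(210,50),.131),('railR',(473,102),.136),('railL',(0,96),.136)]:
    print(n,w('',*p,z,j).round(4))
E
```

```text
handle [0.4341 0.2493 0.232 ]
axis end [0.4588 0.3148 0.156 ]
axis [0.4541 0.3028 0.158 ]
covL [0.5181 0.2677 0.131 ]
railR [ 0.4722 -0.0061  0.136 ]
railL [0.4783 0.4951 0.136 ]
```

Call:
carry_out:
  targets:
    - [[3.3, -2.9, 0, 0, 0, 0, 5], [3.3, -2.9, 0, 0, 0, 0, 5], [3.3, -2.9, 17, 0, 0, 0, 5], [3.3, -2.9, 17, 0, 0, 0, 5], [3.3, -2.9, 17, 0, 0, 0, 5], [3.3, -2.9, 17, 0, 0, 0, 5], [3.3, -2.9, 17, 0, 0, 0, 5], [3.3, -2.9, 17, 0, 0, 0, 1.5], [3.3, -2.9, 17, 0, 0, 0, 1.5], [3.3, -2.9, 17, 0, 0, 0, 1.5], [3.3, -2.9, 17, 0, 0, 0, 1.5], [3.3, -2.9, 17, 0, 0, 0, 1.5]]
  force: 25

```text
t: 3.2
tcp_pos: [0.437, 0.2465, 0.2011]
tool_rot: [1.0, -0.001, 0.002, -0.002]
force: [2.8, 7.9, -19.3]
finger_gap: 0.321
gripper_force: 26.6
```

```bash
cat > crank.py <<'E'
import sys,numpy as np
from h import *
# crank.py Ax Ay step n [f]: rows around axis A from the measured pose
A=np.array([float(sys.argv[1]),float(sys.argv[2])]); st=float(sys.argv[3]); n=int(sys.argv[4])
p,r,s=pose(); print(p.round(4),np.round(s['force'],1),s['gripper_force'],s['t'])
d=p[:2]-A; f0=np.arctan2(d[1],d[0]); th=f0-np.pi+.0146; print('radius',np.hypot(*d).round(4),'theta mod',(th%(2*np.pi)).round(3))
for k in range(1,n+1):
    f=f0+st*k; q=A+.06*np.array([np.cos(f),np.sin(f)])-p[:2]
    t=r.inv().apply([q[0],q[1],0])*100; print([round(t[0],1),round(t[1],1),0,0,0,0,1.5],end=',')
E
python3 crank.py .451 .306 .3 12
```

```text
[0.437  0.2465 0.2011] [  2.8   7.9 -19.3] 26.634563505649567 3.2
radius 0.0611 theta mod 1.354
[np.float64(1.8), np.float64(0.0), 0, 0, 0, 0, 1.5],[np.float64(3.6), np.float64(-0.4), 0, 0, 0, 0, 1.5],[np.float64(5.1), np.float64(-1.2), 0, 0, 0, 0, 1.5],[np.float64(6.3), np.float64(-2.6), 0, 0, 0, 0, 1.5],[np.float64(7.1), np.float64(-4.2), 0, 0, 0, 0, 1.5],[np.float64(7.4), np.float64(-5.9), 0, 0, 0, 0, 1.5],[np.float64(7.1), np.float64(-7.7), 0, 0, 0, 0, 1.5],[np.float64(6.3), np.float64(-9.3), 0, 0, 0, 0, 1.5],[np.float64(5.1), np.float64(-10.6), 0, 0, 0, 0, 1.5],[np.float64(3.6), np.float64(-11.5), 0, 0, 0, 0, 1.5],[np.float64(1.8), np.float64(-11.9), 0, 0, 0, 0, 1.5],[np.float64(0.0), np.float64(-11.8), 0, 0, 0, 0, 1.5],
```

Call:
carry_out:
  targets:
    - [[1.0, 0.1, 0, 0, 0, 0, 1.5], [2.0, 0.1, 0, 0, 0, 0, 1.5], [3.8, -0.3, 0, 0, 0, 0, 1.5], [5.3, -1.1, 0, 0, 0, 0, 1.5], [6.5, -2.4, 0, 0, 0, 0, 1.5], [7.3, -4.0, 0, 0, 0, 0, 1.5], [7.6, -5.8, 0, 0, 0, 0, 1.5], [7.3, -7.6, 0, 0, 0, 0, 1.5], [6.5, -9.2, 0, 0, 0, 0, 1.5], [5.3, -10.5, 0, 0, 0, 0, 1.5], [3.8, -11.4, 0, 0, 0, 0, 1.5], [3.8, -11.4, 0, 0, 0, 0, 1.5]]
  force: 20

```text
t: 4.2
tcp_pos: [0.4712, 0.3612, 0.2012]
tool_rot: [1.0, 0.001, -0.0, -0.002]
force: [-0.5, 6.2, -12.6]
finger_gap: 0.32
gripper_force: 27.1
```

```bash
sed -i 's/print(\[round(t\[0\],1),round(t\[1\],1),0,0,0,0,1.5\],end/print([float(round(t[0],1)),float(round(t[1],1)),0,0,0,0,1.5],end/' crank.py; python3 - <<'E'
from h import *
i=cams.camera_info('wrist'); cv2.imwrite('pics/w3.png',cams.snapshot('wrist')[:,:,::-1]); cv2.imwrite('pics/top3.png',cams.snapshot('top')[:,:,::-1])
p,r,s=pose(); print(p,s['force'])
# cover left edge in top: brightness profile along line mid-chest z=.131
a=cv2.imread('pics/top3.png',0)
for x in (.62,.66):
    v=[a[tuple(np.round(px('top',(x,y,.131))[::-1]).astype(int))] for y in np.arange(-.01,.57,.004)]
    print(x,np.array(v))
E
```

```text
[0.47225112 0.36078165 0.20112349] [  0.83409477   6.23844964 -13.07619163]
0.62 [202 157 152 156 154 154 155 157 157 155 154 175 188 178 219 241 241 240
 239 240 239 240 240 239 239 239 240 239 239 241 245 205 235 235 239 241
 241 240 241 240 241 241 240 241 239 241 240 239 241 238 237 237 237 236
 237 237 237 236 236 237 239 233 234 231 238 237 237 237 237 237 236 236
 236 236 236 236 235 236 235 254 115 102 110 110 112 112 112 111 110 111
 112 111 112 113 114 111 112 112 111 111 115 113 113 114 110  98  98 100
 100 101  98 100 100  99  99 100 100 102 103 101 103 102 102  85  58  51
  56  50  73 123 115 108 100 102  98  99  99 100  99 101 100  99 101 101
  99]
0.66 [194  72  84  84  86  86  84  92  94  99 102 110 121 116 180 241 239 238
 238 238 239 238 238 238 239 238 238 238 239 240 198 200 232 239 241 239
 239 238 240 239 238 238 239 239 238 237 237 237 236 236 237 237 238 237
 237 236 236 236 235 238 230 166 238 234 234 235 234 233 234 233 233 233
 233 232 233 234 234 235 236 228 100 107 112 115 114 114 115 116 114 113
 115 114 115 116 115 114 114 115 114 115 113 113 113 113 113 113 112 116
 106 101  99 101 100 100 102 100  99  99 102 101  99 101 101 102  98  99
 100  99 100 100 100 100 100 101  99  99  99  97 100  98  99  99  99  99
  94]
```

```bash
python3 crank.py .451 .305 .45 12
```

```text
[0.4723 0.3608 0.2011] [  0.8   6.2 -13.1] 27.158480286598206 4.3
radius 0.0597 theta mod 4.363
[-2.6, -0.4, 0, 0, 0, 0, 1.5],[-5.2, 0.4, 0, 0, 0, 0, 1.5],[-7.1, 2.3, 0, 0, 0, 0, 1.5],[-8.1, 4.8, 0, 0, 0, 0, 1.5],[-7.8, 7.4, 0, 0, 0, 0, 1.5],[-6.5, 9.7, 0, 0, 0, 0, 1.5],[-4.2, 11.2, 0, 0, 0, 0, 1.5],[-1.6, 11.6, 0, 0, 0, 0, 1.5],[1.0, 10.7, 0, 0, 0, 0, 1.5],[2.9, 8.8, 0, 0, 0, 0, 1.5],[3.8, 6.3, 0, 0, 0, 0, 1.5],[3.6, 3.7, 0, 0, 0, 0, 1.5],
```

Call:
carry_out:
  targets:
    - [[-2.6, -0.3, 0, 0, 0, 0, 1.5], [-5.2, 0.5, 0, 0, 0, 0, 1.5], [-7.1, 2.4, 0, 0, 0, 0, 1.5], [-8.1, 4.9, 0, 0, 0, 0, 1.5], [-7.8, 7.5, 0, 0, 0, 0, 1.5], [-6.5, 9.8, 0, 0, 0, 0, 1.5], [-4.2, 11.3, 0, 0, 0, 0, 1.5], [-1.6, 11.7, 0, 0, 0, 0, 1.5], [1.0, 10.8, 0, 0, 0, 0, 1.5], [2.9, 8.9, 0, 0, 0, 0, 1.5], [3.8, 6.4, 0, 0, 0, 0, 1.5], [3.6, 3.8, 0, 0, 0, 0, 1.5]]

```text
t: 5.3
tcp_pos: [0.5085, 0.3198, 0.2014]
tool_rot: [1.0, -0.001, -0.002, 0.001]
force: [-7.8, -5.0, -4.2]
finger_gap: 0.32
gripper_force: 28.1
```

```bash
python3 crank.py .451 .305 .45 12
```

```text
[0.5085 0.3198 0.2014] [-7.8 -5.  -4.2] 28.08709681034088 5.3
radius 0.0594 theta mod 3.409
[-1.2, -2.4, 0, 0, 0, 0, 1.5],[-3.3, -4.0, 0, 0, 0, 0, 1.5],[-6.0, -4.5, 0, 0, 0, 0, 1.5],[-8.5, -3.8, 0, 0, 0, 0, 1.5],[-10.6, -2.1, 0, 0, 0, 0, 1.5],[-11.6, 0.4, 0, 0, 0, 0, 1.5],[-11.5, 3.1, 0, 0, 0, 0, 1.5],[-10.3, 5.4, 0, 0, 0, 0, 1.5],[-8.1, 7.0, 0, 0, 0, 0, 1.5],[-5.5, 7.5, 0, 0, 0, 0, 1.5],[-2.9, 6.8, 0, 0, 0, 0, 1.5],[-0.9, 5.0, 0, 0, 0, 0, 1.5],
```

Call:
carry_out:
  targets:
    - [[-1.2, -2.2, 0, 0, 0, 0, 1.5], [-3.3, -3.8, 0, 0, 0, 0, 1.5], [-6.0, -4.3, 0, 0, 0, 0, 1.5], [-8.5, -3.6, 0, 0, 0, 0, 1.5], [-10.6, -1.9, 0, 0, 0, 0, 1.5], [-11.6, 0.6, 0, 0, 0, 0, 1.5], [-11.5, 3.3, 0, 0, 0, 0, 1.5], [-10.3, 5.6, 0, 0, 0, 0, 1.5], [-8.1, 7.2, 0, 0, 0, 0, 1.5], [-5.5, 7.7, 0, 0, 0, 0, 1.5], [-2.9, 7.0, 0, 0, 0, 0, 1.5], [-0.9, 5.2, 0, 0, 0, 0, 1.5]]

```text
t: 6.3
tcp_pos: [0.4979, 0.2685, 0.2015]
tool_rot: [1.0, -0.002, -0.004, -0.001]
force: [-12.3, 5.7, -2.5]
finger_gap: 0.319
gripper_force: 28.1
```

```bash
python3 crank.py .451 .305 .38 11
```

```text
[0.4979 0.2685 0.2015] [-12.3   5.7  -2.5] 28.13246637582779 6.3
radius 0.0595 theta mod 2.494
[1.1, -2.0, 0, 0, 0, 0, 1.5],[1.3, -4.2, 0, 0, 0, 0, 1.5],[0.6, -6.4, 0, 0, 0, 0, 1.5],[-0.8, -8.2, 0, 0, 0, 0, 1.5],[-2.8, -9.3, 0, 0, 0, 0, 1.5],[-5.0, -9.6, 0, 0, 0, 0, 1.5],[-7.2, -9.1, 0, 0, 0, 0, 1.5],[-9.1, -7.8, 0, 0, 0, 0, 1.5],[-10.3, -5.9, 0, 0, 0, 0, 1.5],[-10.7, -3.6, 0, 0, 0, 0, 1.5],[-10.3, -1.4, 0, 0, 0, 0, 1.5],
```

Call:
carry_out:
  targets:
    - [[1.0, -1.8, 0, 0, 0, 0, 1.5], [1.2, -4.0, 0, 0, 0, 0, 1.5], [0.5, -6.2, 0, 0, 0, 0, 1.5], [-0.9, -8.0, 0, 0, 0, 0, 1.5], [-2.9, -9.1, 0, 0, 0, 0, 1.5], [-5.1, -9.4, 0, 0, 0, 0, 1.5], [-7.3, -8.9, 0, 0, 0, 0, 1.5], [-9.2, -7.6, 0, 0, 0, 0, 1.5], [-10.4, -5.7, 0, 0, 0, 0, 1.5], [-10.8, -3.5, 0, 0, 0, 0, 1.5], [-10.8, -3.3, 0, 0, 0, 0, 1.5], [-10.8, -3.3, 0, 0, 0, 0, 1.5]]

```text
t: 7.3
tcp_pos: [0.3902, 0.3056, 0.2021]
tool_rot: [1.0, -0.002, -0.001, -0.006]
force: [-6.9, 17.6, -9.1]
finger_gap: 0.321
gripper_force: 27.8
```

```bash
cat >> h.py <<'E'
def edge(fn):
    a=cv2.imread(fn,0); ys=np.arange(.0,.57,.001)
    for x in (.62,.66):
        v=cv2.GaussianBlur(np.array([[cv2.getRectSubPix(a,(1,1),tuple(map(float,px('top',(x,y,.131)))))[0,0] for y in ys]],np.float32),(0,0),2)[0]
        d=np.diff(v); print('edges',x,ys[np.argsort(d)[:3]],ys[np.argsort(-d)[:3]])
E
python3 - <<'E'
from h import *
cv2.imwrite('pics/top4.png',cams.snapshot('top')[:,:,::-1]); edge('pics/top4.png'); edge('pics/top0.png')
p,r,s=pose(); print(p,s['force'],s['t'])
E
```

```text
edges 0.62 [0.511 0.512 0.51 ] [0.249 0.248 0.142]
edges 0.66 [0.511 0.512 0.51 ] [0.248 0.249 0.247]
edges 0.62 [0.266 0.265 0.264] [0.192 0.193 0.003]
edges 0.66 [0.265 0.266 0.264] [0.003 0.002 0.004]
[0.39022539 0.30567648 0.20204651] [-6.92057062 16.24697774 -9.13828026] 7.35
```

Call:
carry_out:
  targets:
    - [[0, 0.3, 0, 0, 0, 0, 5.5], [0, 0.3, 0, 0, 0, 0, 5.5], [0, 0.3, 0, 0, 0, 0, 5.5], [0, 0.3, -16, 0, 0, 0, 5.5], [0, 0.3, -16, 0, 0, 0, 5.5], [0, 0.3, -16, 0, 0, 0, 7], [0, 0.3, -16, 0, 0, 0, 8], [10, 18, -16, 0, 0, 0, 8.5], [10, 18, -16, 0, 0, 0, 8.5], [10, 18, -16, 0, 0, 0, 8.5], [10, 18, -16, 0, 0, 0, 8.5], [10, 18, -16, 0, 0, 0, 8.5]]

```text
t: 8.35
tcp_pos: [0.4934, 0.1192, 0.3622]
tool_rot: [1.0, -0.001, 0.002, 0.0]
force: [-0.0, 0.5, 0.3]
finger_gap: 0.999
gripper_force: 0.0
```

```bash
python3 - <<'E'
from h import *
i=cams.camera_info('wrist'); np.save('pics/w5T.npy',i['T']); cv2.imwrite('pics/w5.png',cams.snapshot('wrist')[:,:,::-1]); cv2.imwrite('pics/top5.png',cams.snapshot('top')[:,:,::-1]); edge('pics/top5.png'); 
p,r,s=pose(); print(p,s['force'],s['t'],s['q'])
E
```

```text
edges 0.62 [0.147 0.148 0.146] [0.141 0.142 0.14 ]
edges 0.66 [0.511 0.512 0.51 ] [0.438 0.379 0.211]
[0.4955904  0.11689088 0.36185218] [-0.22042189  0.45000933  0.29271133] 8.45 [ 0.01316404  0.2455883   1.56824177 -0.00238867  1.32273411  1.59193941]
```

View pics/w5.png

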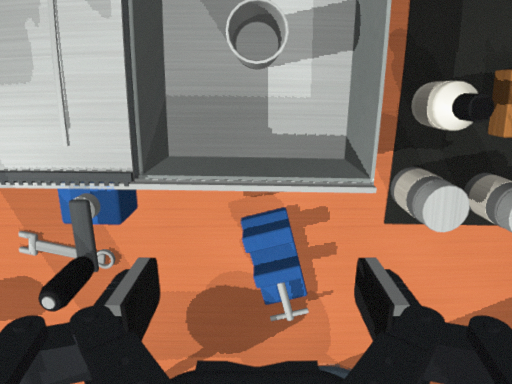

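The cover is open; the cup's rim is centred at (257,31), well interior between columns ~135 and 375–385; the handle points towards -x at (47,301).

```bash
python3 - <<'E'
from h import *
j=dict(cams.camera_info('wrist')); j['T']=np.load('pics/w5T.npy')
for n,p,z in [('cup',(257.5,31.5),.116),('rimL',(227,31),.116),('rimR',(288,31),.116),('rail R end',(376,184),.136),('wall R outer up',(390,0),.125),('wallR inner',(386,0),.125),('cov edge',(133,100),.129),('near wall inner top',(260,181),.125),('handle',(48,302),.232),('jarA',(446,206),.109),('oilA',(465,108),.119)]:
    print(n,w('',*p,z,j).round(4))
E
```

```text
cup [0.6299 0.1186 0.116 ]
rimL [0.6305 0.1492 0.116 ]
rimR [0.6304 0.088  0.116 ]
rail R end [ 0.4769 -0.0079  0.136 ]
wall R outer up [ 0.66   -0.0107  0.125 ]
wallR inner [ 0.6598 -0.0067  0.125 ]
cov edge [0.564  0.2458 0.129 ]
near wall inner top [0.4773 0.116  0.125 ]
handle [0.3932 0.3075 0.232 ]
jarA [ 0.4428 -0.1067  0.109 ]
oilA [ 0.5576 -0.1055  0.119 ]
```

Call:
carry_out:
  targets:
    - [[13.4, -0.2, 0, 0, 0, 0, 8.5], [13.4, -0.2, 0, 0, 0, 0, 8.5], [13.4, -0.2, 0, 0, 0, 0, 8.5], [13.4, -0.2, 0, 0, 0, 0, 8.5], [13.4, -0.2, 18, 0, 0, 0, 8.5], [13.4, -0.2, 18, 0, 0, 0, 8.5], [13.4, -0.2, 18, 0, 0, 0, 8.5], [13.4, -0.2, 18, 0, 0, 0, 8.5], [13.4, -0.2, 18, 0, 0, 0, 8.5], [13.4, -0.2, 18, 0, 0, 0, 8.5], [13.4, -0.2, 18, 0, 0, 0, 8.5]]

```text
t: 9.37
tcp_pos: [0.6261, 0.1241, 0.1806]
tool_rot: [1.0, 0.0, -0.0, -0.0]
force: [0.1, -0.3, 0.5]
finger_gap: 0.992
gripper_force: 0.0
```

```bash
cat > go.py <<'E'
import sys
from h import *
# go.py x y z ... : tool-axis shift (cm) from the measured pose to each world point
p,r,s=pose(); print(p.round(4),'yaw',round(np.degrees(2*np.arctan2(s['tool_rot'][1],s['tool_rot'][0])),2),'F',np.round(s['force'],1),'g',round(s['gripper_force'],1),'gap',round(s['finger_gap'],3),'t',s['t'])
v=list(map(float,sys.argv[1:]))
for k in range(0,len(v),3): print(v[k:k+3],(r.inv().apply(np.array(v[k:k+3])-p)*100).round(1))
E
python3 go.py .63 .1186 .096
```

```text
[0.6261 0.1241 0.1806] yaw 0.0 F [ 0.1 -0.3  0.5] g 0.0 gap 0.992 t 9.3667
[0.63, 0.1186, 0.096] [0.4 0.6 8.5]
```

Call:
carry_out:
  targets:
    - [[0.4, 0.6, 0, 0, 0, 0, 8.5], [0.4, 0.6, 4, 0, 0, 0, 8.5], [0.4, 0.6, 8.5, 0, 0, 0, 8.5], [0.4, 0.6, 8.5, 0, 0, 0, 8.5], [0.4, 0.6, 8.5, 0, 0, 0, 5.5], [0.4, 0.6, 8.5, 0, 0, 0, 5.5], [0.4, 0.6, 8.5, 0, 0, 0, 5.5], [0.4, 0.6, 8.5, 0, 0, 0, 5.5], [0.4, 0.6, 8.5, 0, 0, 0, 5.5], [0.4, 0.6, 8.5, 0, 0, 0, 5.5]]
  force: 40

```text
t: 10.2
tcp_pos: [0.6324, 0.1179, 0.0982]
tool_rot: [1.0, 0.0, 0.003, 0.0]
force: [0.6, 1.0, 8.0]
finger_gap: 0.72
gripper_force: 46.5
```

```bash
python3 go.py .63 .1186 .28 .5923 -.3796 .28
```

```text
[0.6324 0.1179 0.0982] yaw 0.0 F [0.6 1.  8. ] g 46.5 gap 0.72 t 10.2
[0.63, 0.1186, 0.28] [ -0.1  -0.1 -18.2]
[0.5923, -0.3796, 0.28] [ -3.9  49.7 -18.2]
```

Call:
carry_out:
  targets:
    - [[0, 0, -2, 0, 0, 0, 5.5], [0, 0, -6, 0, 0, 0, 5.5], [0, 0, -10, 0, 0, 0, 5.5], [0, 0, -14, 0, 0, 0, 5.5], [0, 0, -18, 0, 0, 0, 5.5], [-0.5, 4, -18, 0, 0, 0, 5.5], [-1, 8, -18, 0, 0, 0, 5.5], [-2, 12, -18, 0, 0, 0, 5.5], [-2, 16, -18, 0, 0, 0, 5.5], [-2, 20, -18, 0, 0, 0, 5.5], [-3, 24, -18, 0, 0, 0, 5.5], [-3, 24, -18, 0, 0, 0, 5.5]]

```text
t: 11.2
tcp_pos: [0.5989, -0.1303, 0.2755]
tool_rot: [1.0, -0.004, -0.0, 0.003]
force: [1.0, 0.4, -3.1]
finger_gap: 0.726
gripper_force: 47.7
```

```bash
python3 go.py .595 -.379 .28 .595 -.379 .101
```

```text
[ 0.5989 -0.1303  0.2755] yaw -0.4 F [ 1.   0.4 -3.1] g 47.7 gap 0.726 t 11.2
[0.595, -0.379, 0.28] [-0.2 24.9 -0.3]
[0.595, -0.379, 0.101] [-0.2 24.8 17.6]
```

Call:
carry_out:
  targets:
    - [[-0.5, 4, 0, 0, 0, 0, 5.5], [-0.5, 8, 0, 0, 0, 0, 5.5], [-0.5, 12, 0, 0, 0, 0, 5.5], [-0.5, 16, 0, 0, 0, 0, 5.5], [-0.5, 20, 0, 0, 0, 0, 5.5], [-0.5, 23.5, 2, 0, 0, 0, 5.5], [-0.5, 25.2, 6, 0, 0, 0, 5.5], [-0.5, 25.2, 10, 0, 0, 0, 5.5], [-0.5, 25.2, 13, 0, 0, 0, 5.5], [-0.5, 25.2, 14.5, 0, 0, 0, 5.5], [-0.5, 25.2, 14.5, 0, 0, 0, 5.5], [-0.5, 25.2, 14.5, 0, 0, 0, 5.5]]

```text
t: 12.2
tcp_pos: [0.5947, -0.3736, 0.1292]
tool_rot: [1.0, -0.0, -0.001, -0.001]
force: [0.3, -0.4, -1.9]
finger_gap: 0.723
gripper_force: 48.1
```

```bash
python3 go.py .595 -.379 .102  .595 -.379 .1
```

```text
[ 0.5947 -0.3736  0.1292] yaw -0.01 F [ 0.3 -0.4 -1.9] g 48.1 gap 0.723 t 12.2
[0.595, -0.379, 0.102] [0.  0.5 2.7]
[0.595, -0.379, 0.1] [0.  0.5 2.9]
```

Call:
carry_out:
  targets:
    - [[0, 0.5, 1, 0, 0, 0, 5.5], [0, 0.5, 1.8, 0, 0, 0, 5.5], [0, 0.5, 2.3, 0, 0, 0, 5.5], [0, 0.5, 2.6, 0, 0, 0, 5.5], [0, 0.5, 2.8, 0, 0, 0, 5.5], [0, 0.5, 2.9, 0, 0, 0, 5.5], [0, 0.5, 3.0, 0, 0, 0, 5.5], [0, 0.5, 3.0, 0, 0, 0, 5.5]]

```text
t: 12.87
tcp_pos: [0.5955, -0.3793, 0.1005]
tool_rot: [1.0, -0.0, 0.0, 0.0]
force: [0.4, -0.6, -2.6]
finger_gap: 0.723
gripper_force: 48.1
```

Call:
carry_out:
  targets:
    - [[0, 0, 0.1, 0, 0, 0, 5.5], [0, 0, 0.2, 0, 0, 0, 5.5], [0, 0, 0.2, 0, 0, 0, 5.5]]

```text
t: 13.12
tcp_pos: [0.5957, -0.3794, 0.1003]
tool_rot: [1.0, -0.0, 0.001, 0.0]
force: [-1.5, 1.2, 5.0]
finger_gap: 0.72
gripper_force: 48.9
```

Call:
carry_out:
  targets:
    - [[0, 0, -0.1, 0, 0, 0, 7.5], [0, 0, -0.1, 0, 0, 0, 8.5], [0, 0, -0.1, 0, 0, 0, 8.5], [0, 0, -3, 0, 0, 0, 8.5], [0, 0, -7, 0, 0, 0, 8.5], [0, 0, -11, 0, 0, 0, 8.5], [0, 0, -15, 0, 0, 0, 8.5], [-13.5, -13, -24, 0, 0, 0, 8.5], [-13.5, -13, -24, 0, 0, 0, 8.5], [-13.5, -13, -24, 0, 0, 0, 8.5], [-13.5, -13, -24, 0, 0, 0, 8.5], [-13.5, -13, -24, 0, 0, 0, 8.5]]

```text
t: 14.12
tcp_pos: [0.4588, -0.248, 0.3387]
tool_rot: [1.0, -0.0, 0.0, 0.0]
force: [-0.4, 1.2, 0.9]
finger_gap: 0.995
gripper_force: 0.0
```

```bash
python3 - <<'E'
from h import *
cams.snapshot('top')
i=cams.camera_info('wrist'); np.save('pics/w6T.npy',i['T']); a=cams.snapshot('wrist')[:,:,::-1]; cv2.imwrite('pics/w6.png',a); crop(a,60,0,480,240,1.9,'pics/w6c.png'); print(a.shape, pose()[0])
E
```

```text
(384, 512, 3) [ 0.45750591 -0.24572903  0.34118004]
```

View pics/w6c.png

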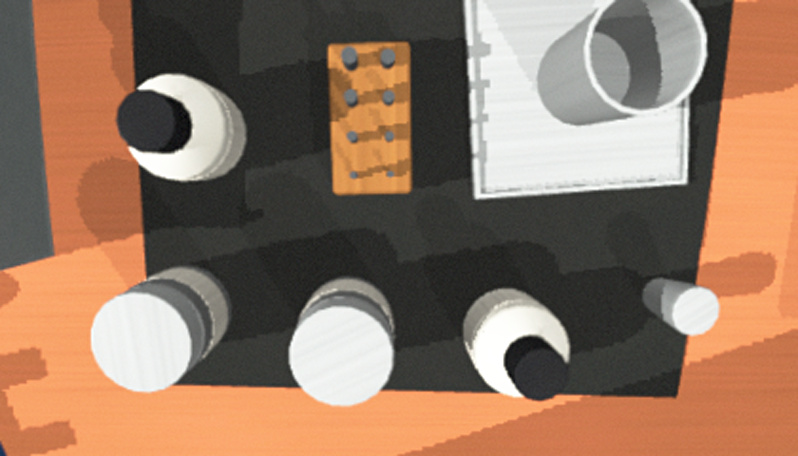

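The cup stands upright in the tray (rim (645,52) in crop). Lids at (142,340), (342,355); cap tops at (148,121), (540,369).

```bash
python3 - <<'E'
from h import *
j=dict(cams.camera_info('wrist')); j['T']=np.load('pics/w6T.npy')
for n,p,z in [('oilA',(148,121),.119),('jarA',(142,340),.109),('jarB',(342,355),.109),('oilB',(540,369),.119),('cup',(645,52),.118),('tBL',(478,198),.013),('tBR',(687,183),.013)]:
    print(n,w('',60+p[0]/1.9,p[1]/1.9,z,j).round(4))
E
python3 go.py .44 -.111 .34 .44 -.111 .097
```

```text
oilA [ 0.5579 -0.1268  0.119 ]
jarA [ 0.4403 -0.1094  0.109 ]
jarB [ 0.4315 -0.2238  0.109 ]
oilB [ 0.4265 -0.3348  0.119 ]
cup [ 0.5923 -0.3775  0.118 ]
tBL [ 0.5153 -0.312   0.013 ]
tBR [ 0.5279 -0.456   0.013 ]
[ 0.4575 -0.2457  0.3412] yaw 0.06 F [ 0.4 -0.4  0.4] g 0.0 gap 0.996 t 14.2167
[0.44, -0.111, 0.34] [ -1.7 -13.5   0.1]
[0.44, -0.111, 0.097] [ -1.8 -13.5  24.4]
```

Call:
carry_out:
  targets:
    - [[-1.8, -13.5, 0, 0, 0, 0, 8.5], [-1.8, -13.5, 0, 0, 0, 0, 8.5], [-1.8, -13.5, 0, 0, 0, 0, 8.5], [-1.8, -13.5, 0, 0, 0, 0, 8.5], [-1.8, -13.5, 16, 0, 0, 0, 8.5], [-1.8, -13.5, 16, 0, 0, 0, 8.5], [-1.8, -13.5, 16, 0, 0, 0, 8.5], [-1.8, -13.5, 16, 0, 0, 0, 8.5], [-1.8, -13.5, 16, 0, 0, 0, 8.5], [-1.8, -13.5, 16, 0, 0, 0, 8.5]]

```text
t: 15.05
tcp_pos: [0.442, -0.1144, 0.1767]
tool_rot: [1.0, -0.0, -0.002, -0.001]
force: [0.0, -0.3, -0.0]
finger_gap: 0.994
gripper_force: 0.0
```

```bash
python3 go.py .44 -.110 .1
```

```text
[ 0.442  -0.1144  0.1767] yaw -0.03 F [ 0.  -0.3 -0. ] g 0.0 gap 0.994 t 15.05
[0.44, -0.11, 0.1] [-0.2 -0.4  7.7]
```

Call:
carry_out:
  targets:
    - [[-0.2, -0.4, 3, 0, 0, 0, 8.5], [-0.2, -0.4, 6, 0, 0, 0, 8.5], [-0.2, -0.4, 7.7, 0, 0, 0, 8.5], [-0.2, -0.4, 7.7, 0, 0, 0, 8.5], [-0.2, -0.4, 7.7, 0, 0, 0, 5.2], [-0.2, -0.4, 7.7, 0, 0, 0, 5.2], [-0.2, -0.4, 7.7, 0, 0, 0, 5.2], [-0.2, -0.4, 7.7, 0, 0, 0, 5.2], [-0.2, -0.4, 7.7, 0, 0, 0, 5.2], [-0.2, -0.4, 7.7, 0, 0, 0, 5.2]]
  force: 50

```text
t: 15.88
tcp_pos: [0.4421, -0.1109, 0.1036]
tool_rot: [1.0, -0.0, 0.003, 0.001]
force: [0.6, 1.4, 5.8]
finger_gap: 0.685
gripper_force: 52.2
```

```bash
python3 go.py .642 .173 .28 .642 .173 .12
```

```text
[ 0.4421 -0.1109  0.1036] yaw -0.01 F [0.6 1.4 5.8] g 52.2 gap 0.685 t 15.8833
[0.642, 0.173, 0.28] [ 20.1 -28.3 -17.6]
[0.642, 0.173, 0.12] [ 20.  -28.4  -1.6]
```

Call:
carry_out:
  targets:
    - [[0, 0, -2, 0, 0, 0, 5.2], [0, 0, -6, 0, 0, 0, 5.2], [0, 0, -10, 0, 0, 0, 5.2], [0, 0, -14, 0, 0, 0, 5.2], [1, -2, -17, 0, 0, 0, 5.2], [3, -5, -17, 0, 0, 0, 5.2], [5, -8, -17, 0, 0, 0, 5.2], [7, -11, -17, 0, 0, 0, 5.2], [9.5, -14, -17, 0, 0, 0, 5.2], [12, -17, -17, 0, 0, 0, 5.2], [14.5, -20, -17, 0, 0, 0, 5.2], [17, -23.5, -17, 0, 0, 0, 5.2]]

```text
t: 16.88
tcp_pos: [0.6102, 0.1248, 0.2728]
tool_rot: [1.0, -0.0, 0.001, 0.0]
force: [1.7, -0.8, -2.9]
finger_gap: 0.685
gripper_force: 56.5
```

Call:
carry_out:
  targets:
    - [[2.0, -3, 0, 0, 0, 0, 5.2], [3, -4.9, 0, 0, 0, 0, 5.2], [3, -4.9, 0, 0, 0, 0, 5.2], [3, -4.9, 4, 0, 0, 0, 5.2], [3, -4.9, 8, 0, 0, 0, 5.2], [3, -4.9, 11, 0, 0, 0, 5.2], [3, -4.9, 12, 0, 0, 0, 5.2], [3, -4.9, 12, 0, 0, 0, 5.2], [3, -4.9, 12, 0, 0, 0, 5.2]]

```text
t: 17.63
tcp_pos: [0.6402, 0.1723, 0.1524]
tool_rot: [1.0, -0.0, 0.001, -0.0]
force: [0.2, -0.2, -3.3]
finger_gap: 0.683
gripper_force: 56.3
```

```bash
python3 go.py .642 .173 .1056
```

```text
[0.6402 0.1723 0.1524] yaw -0.03 F [ 0.2 -0.2 -3.3] g 56.3 gap 0.683 t 17.6333
[0.642, 0.173, 0.1056] [ 0.2 -0.1  4.7]
```

Call:
carry_out:
  targets:
    - [[0.2, -0.1, 2, 0, 0, 0, 5.2], [0.2, -0.1, 3.5, 0, 0, 0, 5.2], [0.2, -0.1, 4.2, 0, 0, 0, 5.2], [0.2, -0.1, 4.5, 0, 0, 0, 5.2], [0.2, -0.1, 4.6, 0, 0, 0, 5.2], [0.2, -0.1, 4.7, 0, 0, 0, 5.2], [0.2, -0.1, 4.7, 0, 0, 0, 5.2]]

```text
t: 18.22
tcp_pos: [0.6429, 0.1737, 0.1059]
tool_rot: [1.0, -0.0, 0.002, -0.0]
force: [0.5, -0.1, -1.0]
finger_gap: 0.679
gripper_force: 56.8
```

Call:
carry_out:
  targets:
    - [[0, 0, 0.1, 0, 0, 0, 5.2], [0, 0, 0.15, 0, 0, 0, 5.2], [0, 0, 0.15, 0, 0, 0, 5.2]]

```text
t: 18.47
tcp_pos: [0.6433, 0.1738, 0.1057]
tool_rot: [1.0, 0.0, 0.002, -0.0]
force: [-1.8, 0.6, 6.9]
finger_gap: 0.683
gripper_force: 57.6
```

Call:
carry_out:
  targets:
    - [[0, 0, -0.1, 0, 0, 0, 7.2], [0, 0, -0.1, 0, 0, 0, 7.2], [0, 0, -0.1, 0, 0, 0, 7.2], [0, 0, -3, 0, 0, 0, 7.2], [0, 0, -7, 0, 0, 0, 7.2], [0, 0, -11, 0, 0, 0, 8.5], [0, 0, -15, 0, 0, 0, 8.5], [-21.2, 39.8, -17, 0, 0, 0, 8.5], [-21.2, 39.8, -17, 0, 0, 0, 8.5], [-21.2, 39.8, -17, 0, 0, 0, 8.5], [-21.2, 39.8, -17, 0, 0, 0, 8.5], [-21.2, 39.8, -17, 0, 0, 0, 8.5]]

```text
t: 19.47
tcp_pos: [0.5426, -0.0113, 0.2621]
tool_rot: [1.0, 0.0, 0.0, 0.0]
force: [0.7, -1.6, 0.2]
finger_gap: 0.996
gripper_force: 0.0
```

```bash
python3 go.py .4315 -.224 .27 .4315 -.224 .16
```

```text
[ 0.5426 -0.0113  0.2621] yaw 0.04 F [ 0.7 -1.6  0.2] g 0.0 gap 0.996 t 19.4667
[0.4315, -0.224, 0.27] [-11.1  21.3  -0.8]
[0.4315, -0.224, 0.16] [-11.1  21.3  10.2]
```

Call:
carry_out:
  targets:
    - [[-11.1, 21.3, 0, 0, 0, 0, 8.5], [-11.1, 21.3, 0, 0, 0, 0, 8.5], [-11.1, 21.3, 0, 0, 0, 0, 8.5], [-11.1, 21.3, 0, 0, 0, 0, 8.5], [-11.1, 21.3, 0, 0, 0, 0, 8.5], [-11.1, 21.3, 0, 0, 0, 0, 8.5], [-11.1, 21.3, 4, 0, 0, 0, 8.5], [-11.1, 21.3, 8, 0, 0, 0, 8.5], [-11.1, 21.3, 9, 0, 0, 0, 8.5], [-11.1, 21.3, 9, 0, 0, 0, 8.5], [-11.1, 21.3, 9, 0, 0, 0, 8.5]]

```text
t: 20.38
tcp_pos: [0.4326, -0.2231, 0.1715]
tool_rot: [1.0, -0.0, -0.0, -0.0]
force: [0.2, -0.2, -0.1]
finger_gap: 0.994
gripper_force: 0.0
```

```bash
python3 go.py .4315 -.224 .102
```

```text
[ 0.4326 -0.2231  0.1715] yaw -0.03 F [ 0.2 -0.2 -0.1] g 0.0 gap 0.994 t 20.3833
[0.4315, -0.224, 0.102] [-0.1  0.1  7. ]
```

```bash
cat > chk.py <<'E'
import sys
from h import *
# chk.py x y z: grey values on rings round a lid/cap top, wrist view
c=np.array(list(map(float,sys.argv[1:4]))); i=cams.camera_info('wrist'); a=cv2.cvtColor(cams.snapshot('wrist'),cv2.COLOR_RGB2GRAY)
for r in (0,.01,.014,.02,.026,.034,.04):
    o=[]
    for t in np.arange(8)*np.pi/4:
        u,v=np.round(px('',c+[r*np.cos(t),r*np.sin(t),0],i)).astype(int); o.append(int(a[v,u]) if 0<=u<512 and 0<=v<384 else -1)
    print(r,o)
E
python3 chk.py .4315 -.224 .109
```

```text
0 [240, 240, 240, 240, 240, 240, 240, 240]
0.01 [240, 238, 240, 234, 241, 239, 238, 242]
0.014 [235, 238, 236, 238, 238, 238, 242, 239]
0.02 [236, 238, 239, 242, 238, 239, 241, 236]
0.026 [241, 239, 234, 241, 238, 237, 239, 185]
0.034 [118, 171, 60, 180, 182, 180, 56, 40]
0.04 [163, 60, 58, 181, 180, 183, 57, 42]
```

Call:
carry_out:
  targets:
    - [[-0.1, 0.1, 3, 0, 0, 0, 8.5], [-0.1, 0.1, 6, 0, 0, 0, 8.5], [-0.1, 0.1, 6.9, 0, 0, 0, 8.5], [-0.1, 0.1, 6.9, 0, 0, 0, 8.5], [-0.1, 0.1, 6.9, 0, 0, 0, 5.2], [-0.1, 0.1, 6.9, 0, 0, 0, 5.2], [-0.1, 0.1, 6.9, 0, 0, 0, 5.2], [-0.1, 0.1, 6.9, 0, 0, 0, 5.2], [-0.1, 0.1, 6.9, 0, 0, 0, 5.2], [-0.1, 0.1, 6.9, 0, 0, 0, 5.2]]
  force: 50

```text
t: 21.27
tcp_pos: [0.4327, -0.2245, 0.1049]
tool_rot: [1.0, -0.0, 0.002, 0.001]
force: [-0.6, 2.5, 5.7]
finger_gap: 0.684
gripper_force: 52.9
```

```bash
python3 go.py .641 .058 .28
```

```text
[ 0.4327 -0.2245  0.1049] yaw -0.0 F [-0.6  2.5  5.7] g 52.9 gap 0.684 t 21.2667
[0.641, 0.058, 0.28] [ 20.9 -28.2 -17.5]
```

Call:
carry_out:
  targets:
    - [[0, 0, -2, 0, 0, 0, 5.2], [0, 0, -6, 0, 0, 0, 5.2], [0, 0, -10, 0, 0, 0, 5.2], [0, 0, -14, 0, 0, 0, 5.2], [1, -2, -17, 0, 0, 0, 5.2], [3, -5, -17, 0, 0, 0, 5.2], [5, -8, -17, 0, 0, 0, 5.2], [7.5, -11, -17, 0, 0, 0, 5.2], [10, -14, -17, 0, 0, 0, 5.2], [12.5, -17, -17, 0, 0, 0, 5.2], [15, -20, -17, 0, 0, 0, 5.2], [17.5, -23.5, -17, 0, 0, 0, 5.2]]

```text
t: 22.27
tcp_pos: [0.6064, 0.0112, 0.2733]
tool_rot: [1.0, -0.0, 0.0, 0.0]
force: [0.5, -0.8, -3.8]
finger_gap: 0.684
gripper_force: 56.6
```

Call:
carry_out:
  targets:
    - [[2.0, -3, 0, 0, 0, 0, 5.2], [3.3, -4.7, 0, 0, 0, 0, 5.2], [3.3, -4.7, 0, 0, 0, 0, 5.2], [3.3, -4.7, 4, 0, 0, 0, 5.2], [3.3, -4.7, 8, 0, 0, 0, 5.2], [3.3, -4.7, 11, 0, 0, 0, 5.2], [3.3, -4.7, 12, 0, 0, 0, 5.2], [3.3, -4.7, 12, 0, 0, 0, 5.2], [3.3, -4.7, 12, 0, 0, 0, 5.2]]

```text
t: 23.02
tcp_pos: [0.6394, 0.0564, 0.1536]
tool_rot: [1.0, -0.0, 0.0, 0.0]
force: [0.0, -0.2, -3.2]
finger_gap: 0.684
gripper_force: 56.4
```

```bash
python3 go.py .641 .058 .1069
```

```text
[0.6394 0.0564 0.1536] yaw -0.03 F [ 0.  -0.2 -3.2] g 56.4 gap 0.684 t 23.0167
[0.641, 0.058, 0.1069] [ 0.2 -0.2  4.7]
```

Call:
carry_out:
  targets:
    - [[0.2, -0.2, 2, 0, 0, 0, 5.2], [0.2, -0.2, 3.5, 0, 0, 0, 5.2], [0.2, -0.2, 4.2, 0, 0, 0, 5.2], [0.2, -0.2, 4.5, 0, 0, 0, 5.2], [0.2, -0.2, 4.6, 0, 0, 0, 5.2], [0.2, -0.2, 4.7, 0, 0, 0, 5.2], [0.2, -0.2, 4.75, 0, 0, 0, 5.2], [0.2, -0.2, 4.75, 0, 0, 0, 5.2]]

```text
t: 23.68
tcp_pos: [0.6422, 0.0587, 0.1071]
tool_rot: [1.0, -0.0, 0.002, 0.0]
force: [-0.1, -0.3, 1.5]
finger_gap: 0.684
gripper_force: 57.0
```

Call:
carry_out:
  targets:
    - [[0, 0, 0.1, 0, 0, 0, 5.2], [0, 0, 0, 0, 0, 0, 7.2], [0, 0, 0, 0, 0, 0, 7.2], [0, 0, 0, 0, 0, 0, 7.2], [0, 0, -3, 0, 0, 0, 7.2], [0, 0, -7, 0, 0, 0, 7.2], [0, 0, -11, 0, 0, 0, 7.2], [0, 0, -15, 0, 0, 0, 7.2], [-8.4, 18.6, -15, 0, 0, 0, 6], [-8.4, 18.6, -15, 0, 0, 0, 6], [-8.4, 18.6, -15, 0, 0, 0, 6], [-8.4, 18.6, -15, 0, 0, 0, 6]]

```text
t: 24.68
tcp_pos: [0.5715, -0.0941, 0.2558]
tool_rot: [1.0, 0.001, 0.0, 0.0]
force: [0.5, 0.5, -0.1]
finger_gap: 0.702
gripper_force: 0.0
```

Call:
carry_out:
  targets:
    - [[-2, 4, 0, 0, 0, 0, 6], [-2, 4, 0, 0, 0, 0, 6], [-2, 4, 0, 0, 0, 0, 6]]

```text
t: 24.93
tcp_pos: [0.5514, -0.1353, 0.2554]
tool_rot: [1.0, -0.003, -0.0, -0.0]
force: [0.2, 0.5, -0.0]
finger_gap: 0.701
gripper_force: 0.0
```

```bash
python3 go.py .558 -.127 .19 .558 -.127 .104; python3 chk.py .558 -.127 .119
```

```text
[ 0.5514 -0.1353  0.2554] yaw -0.29 F [ 0.2  0.5 -0. ] g 0.0 gap 0.701 t 24.9333
[0.558, -0.127, 0.19] [ 0.7 -0.8  6.5]
[0.558, -0.127, 0.104] [ 0.7 -0.8 15.1]
0 [45, 45, 45, 45, 45, 45, 45, 45]
0.01 [54, 49, 49, 49, 47, 50, 48, 52]
0.014 [55, 47, 43, 45, 47, 239, 189, 33]
0.02 [12, 255, 255, 41, 41, 40, 212, 228]
0.026 [245, 255, 41, 40, 54, 42, 62, 224]
0.034 [241, 32, 138, 55, 59, 57, 60, 47]
0.04 [156, 37, 139, 59, 58, 58, 56, 41]
```

Call:
carry_out:
  targets:
    - [[0.7, -0.9, 3, 0, 0, 0, 6], [0.7, -0.9, 7, 0, 0, 0, 6], [0.7, -0.9, 10, 0, 0, 0, 6], [0.7, -0.9, 10, 0, 0, 0, 6]]

```text
t: 25.32
tcp_pos: [0.556, -0.1204, 0.1496]
tool_rot: [1.0, 0.001, -0.006, -0.003]
force: [-1.1, 0.2, 0.2]
finger_gap: 0.703
gripper_force: 0.0
```

```bash
python3 go.py .558 -.126 .105
```

```text
[ 0.556  -0.1204  0.1496] yaw 0.13 F [-1.1  0.2  0.2] g 0.0 gap 0.703 t 25.3167
[0.558, -0.126, 0.105] [0.3 0.6 4.5]
```

Call:
carry_out:
  targets:
    - [[0, 0, 0, 0, 0, 0, 6], [0, 0, 0, 0, 0, 0, 6], [0, 0, 0, 0, 0, 0, 6]]

```text
t: 25.57
tcp_pos: [0.5612, -0.124, 0.1575]
tool_rot: [1.0, 0.0, 0.002, 0.001]
force: [0.7, -0.7, 0.6]
finger_gap: 0.702
gripper_force: 0.0
```

```bash
python3 go.py .558 -.126 .105;python3 chk.py .558 -.126 .119
```

```text
[ 0.5612 -0.124   0.1575] yaw 0.04 F [ 0.7 -0.7  0.6] g 0.0 gap 0.702 t 25.5667
[0.558, -0.126, 0.105] [-0.3  0.2  5.3]
0 [55, 55, 55, 55, 55, 55, 55, 55]
0.01 [42, 39, 52, 48, 52, 57, 57, 41]
0.014 [42, 42, 55, 49, 61, 60, 43, 37]
0.02 [33, 36, 45, 63, 68, 62, 62, 234]
0.026 [18, 255, 46, 63, 66, 62, 63, 232]
0.034 [248, 78, 150, 63, 62, 61, 28, 47]
0.04 [246, 49, 29, 60, 63, 63, 135, 50]
```

Call:
carry_out:
  targets:
    - [[-0.3, 0.2, 2, 0, 0, 0, 6], [-0.3, 0.2, 4.2, 0, 0, 0, 6], [-0.3, 0.2, 5.2, 0, 0, 0, 6], [-0.3, 0.2, 5.2, 0, 0, 0, 6], [-0.3, 0.2, 5.2, 0, 0, 0, 2.5], [-0.3, 0.2, 5.2, 0, 0, 0, 2.5], [-0.3, 0.2, 5.2, 0, 0, 0, 2.5], [-0.3, 0.2, 5.2, 0, 0, 0, 2.5], [-0.3, 0.2, 5.2, 0, 0, 0, 2.5], [-0.3, 0.2, 5.2, 0, 0, 0, 2.5], [-0.3, 0.2, 5.2, 0, 0, 0, 2.5]]
  force: 50

```text
t: 26.53
tcp_pos: [0.5573, -0.1261, 0.1048]
tool_rot: [1.0, -0.0, 0.001, 0.0]
force: [0.3, 2.0, 5.4]
finger_gap: 0.36
gripper_force: 49.8
```

```bash
python3 go.py .534 .173 .28
```

```text
[ 0.5573 -0.1261  0.1048] yaw -0.01 F [0.3 2.  5.4] g 49.8 gap 0.36 t 26.5333
[0.534, 0.173, 0.28] [ -2.3 -29.9 -17.6]
```

Call:
carry_out:
  targets:
    - [[0, 0, -2, 0, 0, 0, 2.5], [0, 0, -6, 0, 0, 0, 2.5], [0, 0, -10, 0, 0, 0, 2.5], [0, 0, -14, 0, 0, 0, 2.5], [0, -2, -17, 0, 0, 0, 2.5], [-0.5, -5, -17, 0, 0, 0, 2.5], [-0.5, -9, -17, 0, 0, 0, 2.5], [-1, -13, -17, 0, 0, 0, 2.5], [-1, -17, -17, 0, 0, 0, 2.5], [-1.5, -21, -17, 0, 0, 0, 2.5], [-2, -24, -17, 0, 0, 0, 2.5], [-2.3, -27, -17, 0, 0, 0, 2.5]]

```text
t: 27.53
tcp_pos: [0.5314, 0.1458, 0.2725]
tool_rot: [1.0, 0.0, -0.001, 0.0]
force: [0.5, -0.3, -3.6]
finger_gap: 0.359
gripper_force: 50.8
```

Call:
carry_out:
  targets:
    - [[0, -2, 0, 0, 0, 0, 2.5], [0, -2.9, 0, 0, 0, 0, 2.5], [0, -2.9, 0, 0, 0, 0, 2.5], [0, -2.9, 4, 0, 0, 0, 2.5], [0, -2.9, 8, 0, 0, 0, 2.5], [0, -2.9, 11, 0, 0, 0, 2.5], [0, -2.9, 12, 0, 0, 0, 2.5], [0, -2.9, 12, 0, 0, 0, 2.5], [0, -2.9, 12, 0, 0, 0, 2.5]]

```text
t: 28.28
tcp_pos: [0.5343, 0.172, 0.1537]
tool_rot: [1.0, -0.001, 0.0, 0.0]
force: [0.1, 0.3, -2.7]
finger_gap: 0.362
gripper_force: 50.6
```

```bash
python3 go.py .534 .173 .1068
```

```text
[0.5343 0.172  0.1537] yaw -0.08 F [ 0.1  0.3 -2.7] g 50.6 gap 0.362 t 28.2833
[0.534, 0.173, 0.1068] [-0.  -0.1  4.7]
```

Call:
carry_out:
  targets:
    - [[0, -0.1, 2, 0, 0, 0, 2.5], [0, -0.1, 3.5, 0, 0, 0, 2.5], [0, -0.1, 4.2, 0, 0, 0, 2.5], [0, -0.1, 4.5, 0, 0, 0, 2.5], [0, -0.1, 4.6, 0, 0, 0, 2.5], [0, -0.1, 4.7, 0, 0, 0, 2.5], [0, -0.1, 4.75, 0, 0, 0, 2.5], [0, -0.1, 4.75, 0, 0, 0, 2.5]]

```text
t: 28.95
tcp_pos: [0.5343, 0.1741, 0.1069]
tool_rot: [1.0, -0.0, 0.001, -0.0]
force: [0.1, 0.7, -2.1]
finger_gap: 0.358
gripper_force: 51.1
```

Call:
carry_out:
  targets:
    - [[0, 0, 0.1, 0, 0, 0, 2.5], [0, 0, 0.2, 0, 0, 0, 2.5], [0, 0, 0.2, 0, 0, 0, 2.5]]

```text
t: 29.2
tcp_pos: [0.5345, 0.1743, 0.1067]
tool_rot: [1.0, 0.0, 0.002, -0.0]
force: [-3.5, 0.8, 12.8]
finger_gap: 0.358
gripper_force: 52.4
```

Call:
carry_out:
  targets:
    - [[0, 0, -0.1, 0, 0, 0, 5.5], [0, 0, -0.1, 0, 0, 0, 5.5], [0, 0, -0.1, 0, 0, 0, 5.5], [0, 0, -3, 0, 0, 0, 5.5], [0, 0, -7, 0, 0, 0, 5.5], [0, 0, -11, 0, 0, 0, 5.5], [0, 0, -15, 0, 0, 0, 5.5], [-2, 12, -17, 0, 0, 0, 6], [-2, 12, -17, 0, 0, 0, 6], [-2, 12, -17, 0, 0, 0, 6], [-5, 24, -17, 0, 0, 0, 6], [-5, 24, -17, 0, 0, 0, 6]]

```text
t: 30.2
tcp_pos: [0.4929, -0.0284, 0.2745]
tool_rot: [1.0, 0.0, 0.001, 0.0]
force: [0.3, -0.3, -0.5]
finger_gap: 0.704
gripper_force: 0.0
```

Call:
carry_out:
  targets:
    - [[-5, 29, 0, 0, 0, 0, 6], [-5, 29, 0, 0, 0, 0, 6], [-5, 29, 0, 0, 0, 0, 6], [-5, 29, 0, 0, 0, 0, 6], [-5, 29, 0, 0, 0, 0, 6], [-5, 29, 0, 0, 0, 0, 6], [-5, 29, 0, 0, 0, 0, 6], [-5, 29, 0, 0, 0, 0, 6], [-5, 29, 0, 0, 0, 0, 6], [-5, 29, 0, 0, 0, 0, 6]]

```text
t: 31.03
tcp_pos: [0.4426, -0.3163, 0.2733]
tool_rot: [1.0, -0.001, -0.0, -0.001]
force: [0.5, 1.0, -1.0]
finger_gap: 0.704
gripper_force: 0.0
```

```bash
python3 go.py .4265 -.3345 .17; python3 - <<'E'
from h import *
i=cams.camera_info('wrist'); np.save('pics/w7T.npy',i['T']);a=cams.snapshot('wrist')[:,:,::-1]; cv2.imwrite('pics/w7.png',a)
print(px('',(.4265,-.3345,.119),i), px('',(.595,-.379,.118),i))
E
```

```text
[ 0.4426 -0.3163  0.2733] yaw -0.08 F [ 0.5  1.  -1. ] g 0.0 gap 0.704 t 31.0333
[0.4265, -0.3345, 0.17] [-1.6  1.8 10.3]
[278.86617075 204.01020576] [342.00005424 -12.37076373]
```

View pics/w7.png

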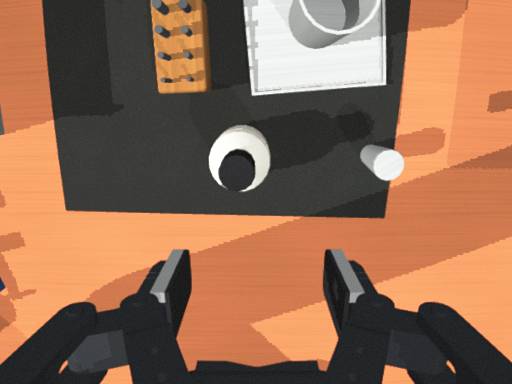

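The last bottle was knocked: its cap top is now at (236,173) rather than the predicted (279,204). I'll re-measure it.

```bash
python3 - <<'E'
from h import *
j=dict(cams.camera_info('wrist')); j['T']=np.load('pics/w7T.npy')
print(w('',236,174,.119,j))
E
python3 go.py .4525 -.299 .17
```

```text
[ 0.45283973 -0.29835232  0.119     ]
[ 0.4428 -0.3154  0.2734] yaw 0.01 F [ 0.  -0.1  0.1] g 0.0 gap 0.701 t 31.0833
[0.4525, -0.299, 0.17] [ 1.  -1.6 10.3]
```

Call:
carry_out:
  targets:
    - [[1, -1.6, 0, 0, 0, 0, 6], [1, -1.6, 4, 0, 0, 0, 6], [1, -1.6, 8, 0, 0, 0, 6], [1, -1.6, 10.3, 0, 0, 0, 6], [1, -1.6, 10.3, 0, 0, 0, 6], [1, -1.6, 10.3, 0, 0, 0, 6], [1, -1.6, 10.3, 0, 0, 0, 6]]

```text
t: 31.67
tcp_pos: [0.4542, -0.3005, 0.1723]
tool_rot: [1.0, 0.001, 0.001, 0.001]
force: [-0.5, -0.4, 0.3]
finger_gap: 0.703
gripper_force: 0.0
```

```bash
python3 go.py .4525 -.2985 .105; python3 chk.py .4525 -.2985 .119
```

```text
[ 0.4542 -0.3005  0.1723] yaw 0.08 F [-0.5 -0.4  0.3] g 0.0 gap 0.703 t 31.6667
[0.4525, -0.2985, 0.105] [-0.2 -0.2  6.7]
0 [51, 51, 51, 51, 51, 51, 51, 51]
0.01 [49, 43, 46, 46, 47, 50, 48, 45]
0.014 [49, 45, 50, 53, 47, 51, 45, 50]
0.02 [21, 255, 55, 59, 183, 58, 55, 213]
0.026 [121, 255, 55, 180, 182, 182, 57, 222]
0.034 [244, 57, 57, 184, 142, 138, 55, 45]
0.04 [239, 52, 59, 185, 141, 142, 58, 44]
```

Symmetric about the cap; grasp.

Call:
carry_out:
  targets:
    - [[-0.2, -0.2, 3, 0, 0, 0, 6], [-0.2, -0.2, 5.7, 0, 0, 0, 6], [-0.2, -0.2, 6.7, 0, 0, 0, 6], [-0.2, -0.2, 6.7, 0, 0, 0, 6], [-0.2, -0.2, 6.7, 0, 0, 0, 2.5], [-0.2, -0.2, 6.7, 0, 0, 0, 2.5], [-0.2, -0.2, 6.7, 0, 0, 0, 2.5], [-0.2, -0.2, 6.7, 0, 0, 0, 2.5], [-0.2, -0.2, 6.7, 0, 0, 0, 2.5], [-0.2, -0.2, 6.7, 0, 0, 0, 2.5], [-0.2, -0.2, 6.7, 0, 0, 0, 2.5]]
  force: 50

```text
t: 32.63
tcp_pos: [0.452, -0.2995, 0.1056]
tool_rot: [1.0, -0.0, 0.001, 0.001]
force: [0.2, 0.9, 7.0]
finger_gap: 0.357
gripper_force: 49.5
```

```bash
python3 go.py .533 .058 .28
```

```text
[ 0.452  -0.2995  0.1056] yaw -0.01 F [0.2 0.9 7. ] g 49.5 gap 0.357 t 32.6333
[0.533, 0.058, 0.28] [  8.1 -35.7 -17.5]
```

Call:
carry_out:
  targets:
    - [[0, 0, -2, 0, 0, 0, 2.5], [0, 0, -6, 0, 0, 0, 2.5], [0, 0, -10, 0, 0, 0, 2.5], [0, 0, -14, 0, 0, 0, 2.5], [0.5, -2, -17, 0, 0, 0, 2.5], [1, -5, -17, 0, 0, 0, 2.5], [2, -9, -17, 0, 0, 0, 2.5], [3, -13, -17, 0, 0, 0, 2.5], [4, -17, -17, 0, 0, 0, 2.5], [5, -21, -17, 0, 0, 0, 2.5], [6, -25, -17, 0, 0, 0, 2.5], [7, -29, -17, 0, 0, 0, 2.5]]

```text
t: 33.63
tcp_pos: [0.5205, -0.0069, 0.2738]
tool_rot: [1.0, -0.0, -0.0, 0.0]
force: [-0.1, -0.3, -4.9]
finger_gap: 0.352
gripper_force: 50.9
```

Call:
carry_out:
  targets:
    - [[0.7, -3.7, 0, 0, 0, 0, 2.5], [1.1, -6.2, 0, 0, 0, 0, 2.5], [1.1, -6.6, 0, 0, 0, 0, 2.5], [1.1, -6.6, 2, 0, 0, 0, 2.5], [1.1, -6.6, 6, 0, 0, 0, 2.5], [1.1, -6.6, 10, 0, 0, 0, 2.5], [1.1, -6.6, 12, 0, 0, 0, 2.5], [1.1, -6.6, 12, 0, 0, 0, 2.5], [1.1, -6.6, 12, 0, 0, 0, 2.5]]

```text
t: 34.38
tcp_pos: [0.5313, 0.0567, 0.153]
tool_rot: [1.0, -0.0, -0.002, -0.0]
force: [0.5, 1.0, -3.1]
finger_gap: 0.365
gripper_force: 50.8
```

```bash
python3 go.py .533 .058 .1076
```

```text
[0.5313 0.0567 0.153 ] yaw -0.03 F [ 0.5  1.  -3.1] g 50.8 gap 0.365 t 34.3833
[0.533, 0.058, 0.1076] [ 0.2 -0.1  4.5]
```

Call:
carry_out:
  targets:
    - [[0.1, -0.1, 2, 0, 0, 0, 2.5], [0.1, -0.1, 3.5, 0, 0, 0, 2.5], [0.1, -0.1, 4.2, 0, 0, 0, 2.5], [0.1, -0.1, 4.5, 0, 0, 0, 2.5], [0.1, -0.1, 4.6, 0, 0, 0, 2.5], [0.1, -0.1, 4.7, 0, 0, 0, 2.5], [0.1, -0.1, 4.7, 0, 0, 0, 2.5]]

```text
t: 34.97
tcp_pos: [0.5339, 0.058, 0.1078]
tool_rot: [1.0, -0.0, 0.001, 0.0]
force: [0.2, -1.0, -4.2]
finger_gap: 0.361
gripper_force: 51.3
```

Call:
carry_out:
  targets:
    - [[0, 0, 0.1, 0, 0, 0, 2.5], [0, 0, 0.2, 0, 0, 0, 2.5], [0, 0, 0.2, 0, 0, 0, 2.5]]

```text
t: 35.22
tcp_pos: [0.5342, 0.0583, 0.1077]
tool_rot: [1.0, 0.0, 0.002, 0.0]
force: [-3.2, 1.1, 11.3]
finger_gap: 0.358
gripper_force: 52.8
```

Call:
carry_out:
  targets:
    - [[0, 0, -0.1, 0, 0, 0, 5.5], [0, 0, -0.1, 0, 0, 0, 5.5], [0, 0, -0.1, 0, 0, 0, 5.5], [0, 0, -3, 0, 0, 0, 5.5], [0, 0, -7, 0, 0, 0, 5.5], [0, 0, -11, 0, 0, 0, 5.5], [0, 0, -15, 0, 0, 0, 5.5], [-5, -4, -25, 0, 0, 0, 5.5], [-5, -4, -25, 0, 0, 0, 5.5], [-5, -4, -25, 0, 0, 0, 5.5], [-5, -4, -25, 0, 0, 0, 5.5], [-5, -4, -25, 0, 0, 0, 5.5]]

```text
t: 36.22
tcp_pos: [0.4834, 0.0987, 0.3569]
tool_rot: [1.0, 0.001, 0.003, 0.0]
force: [0.3, -0.3, -0.2]
finger_gap: 0.642
gripper_force: 0.0
```

```bash
python3 - <<'E'
from h import *
i=cams.camera_info('wrist'); np.save('pics/w8T.npy',i['T']);a=cams.snapshot('wrist')[:,:,::-1]; s=cams.snapshot('side')[:,:,::-1]; cv2.imwrite('pics/side8.png',s)
cv2.imwrite('pics/w8.png',np.hstack([cv2.resize(a,(400,300),interpolation=cv2.INTER_AREA),cv2.resize(s,(400,300),interpolation=cv2.INTER_AREA)]))
E
```

```text
(no output)
```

View pics/w8.png

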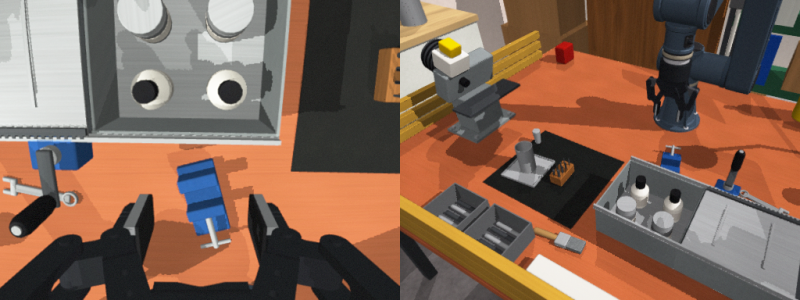

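All four containers stand upright in the well, the cup upright in the tray, and the handle points toward the robot. Back to the crank.

Call:
carry_out:
  targets:
    - [[-9.2, -20.7, 0, 0, 0, 0, 5.5], [-9.2, -20.7, 0, 0, 0, 0, 5.5], [-9.2, -20.7, 0, 0, 0, 0, 5.5], [-9.2, -20.7, 0, 0, 0, 0, 5.5], [-9.2, -20.7, 0, 0, 0, 0, 5.5], [-9.2, -20.7, 0, 0, 0, 0, 5.5], [-9.2, -20.7, 4, 0, 0, 0, 5.5], [-9.2, -20.7, 6, 0, 0, 0, 5.5], [-9.2, -20.7, 6, 0, 0, 0, 5.5], [-9.2, -20.7, 6, 0, 0, 0, 5.5]]

```text
t: 37.15
tcp_pos: [0.3906, 0.3045, 0.2925]
tool_rot: [1.0, -0.0, -0.003, 0.001]
force: [0.6, -0.2, 0.5]
finger_gap: 0.644
gripper_force: 0.0
```

```bash
python3 go.py .391 .3055 .2; python3 chk.py .391 .3055 .232
```

```text
[0.3906 0.3045 0.2925] yaw -0.05 F [ 0.6 -0.2  0.5] g 0.0 gap 0.644 t 37.15
[0.391, 0.3055, 0.2] [ 0.1 -0.1  9.2]
0 [197, 197, 197, 197, 197, 197, 197, 197]
0.01 [23, 34, 32, 155, 151, 150, 132, 33]
0.014 [29, 32, 154, 154, 151, 146, 150, 8]
0.02 [16, 115, 150, 151, 152, 150, 148, 150]
0.026 [11, 105, 151, 155, 151, 151, 150, 150]
0.034 [76, 147, 134, 130, 152, 152, 151, 149]
0.04 [77, 152, 139, 132, 157, 152, 147, 147]
```

Call:
carry_out:
  targets:
    - [[0.3, -0.1, 4, 0, 0, 0, 5.5], [0.3, -0.1, 8, 0, 0, 0, 5.5], [0.3, -0.1, 9.2, 0, 0, 0, 5.5], [0.3, -0.1, 9.2, 0, 0, 0, 5.5], [0.3, -0.1, 9.2, 0, 0, 0, 1.5], [0.3, -0.1, 9.2, 0, 0, 0, 1.5], [0.3, -0.1, 9.2, 0, 0, 0, 1.5], [0.3, -0.1, 9.2, 0, 0, 0, 1.5], [0.3, -0.1, 9.2, 0, 0, 0, 1.5], [0.3, -0.1, 9.2, 0, 0, 0, 1.5]]
  force: 25

```text
t: 38.03
tcp_pos: [0.3961, 0.3068, 0.2048]
tool_rot: [1.0, 0.0, 0.003, -0.001]
force: [1.5, -0.6, 6.1]
finger_gap: 0.321
gripper_force: 26.2
```

```bash
python3 crank.py .451 .305 -.4 12
```

```text
[0.3961 0.3068 0.2048] [ 1.5 -0.6  6.1] 26.246016919612885 38.0333
radius 0.055 theta mod 6.266
[0.0, -2.3, 0, 0, 0, 0, 1.5],[1.5, -4.3, 0, 0, 0, 0, 1.5],[3.5, -5.5, 0, 0, 0, 0, 1.5],[5.9, -5.8, 0, 0, 0, 0, 1.5],[8.2, -5.2, 0, 0, 0, 0, 1.5],[10.0, -3.7, 0, 0, 0, 0, 1.5],[11.2, -1.6, 0, 0, 0, 0, 1.5],[11.5, 0.7, 0, 0, 0, 0, 1.5],[10.8, 3.0, 0, 0, 0, 0, 1.5],[9.3, 4.8, 0, 0, 0, 0, 1.5],[7.2, 5.9, 0, 0, 0, 0, 1.5],[4.8, 6.1, 0, 0, 0, 0, 1.5],
```

Call:
carry_out:
  targets:
    - [[0.2, -2.3, 0, 0, 0, 0, 1.5], [1.7, -4.3, 0, 0, 0, 0, 1.5], [3.7, -5.5, 0, 0, 0, 0, 1.5], [6.1, -5.8, 0, 0, 0, 0, 1.5], [8.4, -5.2, 0, 0, 0, 0, 1.5], [10.2, -3.7, 0, 0, 0, 0, 1.5], [11.4, -1.6, 0, 0, 0, 0, 1.5], [11.7, 0.7, 0, 0, 0, 0, 1.5], [11.0, 3.0, 0, 0, 0, 0, 1.5], [9.5, 4.8, 0, 0, 0, 0, 1.5], [7.4, 5.9, 0, 0, 0, 0, 1.5], [5.0, 6.1, 0, 0, 0, 0, 1.5]]

```text
t: 39.03
tcp_pos: [0.4474, 0.2455, 0.2049]
tool_rot: [1.0, -0.002, 0.004, -0.003]
force: [3.7, 13.7, 0.2]
finger_gap: 0.317
gripper_force: 26.7
```

```bash
python3 crank.py .452 .305 -.45 12
```

```text
[0.4474 0.2455 0.2049] [ 3.7 13.7  0.2] 26.67072504758835 39.0333
radius 0.0597 theta mod 1.509
[-2.6, -0.8, 0, 0, 0, 0, 1.5],[-4.5, -2.6, 0, 0, 0, 0, 1.5],[-5.5, -5.1, 0, 0, 0, 0, 1.5],[-5.3, -7.7, 0, 0, 0, 0, 1.5],[-4.0, -10.1, 0, 0, 0, 0, 1.5],[-1.7, -11.5, 0, 0, 0, 0, 1.5],[0.9, -11.9, 0, 0, 0, 0, 1.5],[3.5, -11.1, 0, 0, 0, 0, 1.5],[5.4, -9.3, 0, 0, 0, 0, 1.5],[6.4, -6.8, 0, 0, 0, 0, 1.5],[6.1, -4.1, 0, 0, 0, 0, 1.5],[4.8, -1.8, 0, 0, 0, 0, 1.5],
```

Call:
carry_out:
  targets:
    - [[-2.6, -0.8, 0, 0, 0, 0, 1.5], [-4.5, -2.6, 0, 0, 0, 0, 1.5], [-5.5, -5.1, 0, 0, 0, 0, 1.5], [-5.3, -7.7, 0, 0, 0, 0, 1.5], [-4.0, -10.0, 0, 0, 0, 0, 1.5], [-1.7, -11.4, 0, 0, 0, 0, 1.5], [0.9, -11.8, 0, 0, 0, 0, 1.5], [3.5, -11.0, 0, 0, 0, 0, 1.5], [5.4, -9.2, 0, 0, 0, 0, 1.5], [6.4, -6.7, 0, 0, 0, 0, 1.5], [6.1, -4.0, 0, 0, 0, 0, 1.5], [4.8, -1.7, 0, 0, 0, 0, 1.5]]

```text
t: 40.03
tcp_pos: [0.4982, 0.2625, 0.2049]
tool_rot: [1.0, -0.001, 0.006, -0.002]
force: [-1.3, 7.4, 7.4]
finger_gap: 0.319
gripper_force: 28.5
```

```bash
python3 crank.py .452 .305 -.45 12
```

```text
[0.4982 0.2625 0.2049] [-1.3  7.4  7.4] 28.500518202781677 40.0333
radius 0.0628 theta mod 2.413
[-2.4, 1.3, 0, 0, 0, 0, 1.5],[-5.1, 1.7, 0, 0, 0, 0, 1.5],[-7.6, 1.0, 0, 0, 0, 0, 1.5],[-9.6, -0.9, 0, 0, 0, 0, 1.5],[-10.6, -3.3, 0, 0, 0, 0, 1.5],[-10.4, -6.0, 0, 0, 0, 0, 1.5],[-9.0, -8.3, 0, 0, 0, 0, 1.5],[-6.8, -9.8, 0, 0, 0, 0, 1.5],[-4.2, -10.2, 0, 0, 0, 0, 1.5],[-1.6, -9.4, 0, 0, 0, 0, 1.5],[0.4, -7.6, 0, 0, 0, 0, 1.5],[1.3, -5.1, 0, 0, 0, 0, 1.5],
```

Call:
carry_out:
  targets:
    - [[-2.3, 1.3, 0, 0, 0, 0, 1.5], [-5.0, 1.7, 0, 0, 0, 0, 1.5], [-7.5, 1.0, 0, 0, 0, 0, 1.5], [-9.5, -0.8, 0, 0, 0, 0, 1.5], [-10.5, -3.2, 0, 0, 0, 0, 1.5], [-10.3, -5.9, 0, 0, 0, 0, 1.5], [-8.9, -8.2, 0, 0, 0, 0, 1.5], [-6.7, -9.7, 0, 0, 0, 0, 1.5], [-4.1, -10.1, 0, 0, 0, 0, 1.5], [-1.5, -9.3, 0, 0, 0, 0, 1.5], [0.5, -7.5, 0, 0, 0, 0, 1.5], [1.4, -5.0, 0, 0, 0, 0, 1.5]]

```text
t: 41.03
tcp_pos: [0.5142, 0.3168, 0.2053]
tool_rot: [1.0, 0.0, 0.009, -0.005]
force: [7.2, 5.3, 0.1]
finger_gap: 0.316
gripper_force: 28.7
```

```bash
python3 crank.py .452 .305 -.38 10
```

```text
[0.5142 0.3168 0.2053] [7.2 5.3 0.1] 28.727815747261047 41.0333
radius 0.0633 theta mod 3.344
[-0.3, 2.3, 0, 0, 0, 0, 1.5],[-1.2, 4.4, 0, 0, 0, 0, 1.5],[-2.7, 6.1, 0, 0, 0, 0, 1.5],[-4.8, 7.0, 0, 0, 0, 0, 1.5],[-7.1, 7.1, 0, 0, 0, 0, 1.5],[-9.2, 6.4, 0, 0, 0, 0, 1.5],[-10.9, 4.9, 0, 0, 0, 0, 1.5],[-12.0, 2.9, 0, 0, 0, 0, 1.5],[-12.2, 0.6, 0, 0, 0, 0, 1.5],[-11.6, -1.6, 0, 0, 0, 0, 1.5],
```

Call:
carry_out:
  targets:
    - [[-0.3, 2.3, 0, 0, 0, 0, 1.5], [-1.2, 4.4, 0, 0, 0, 0, 1.5], [-2.7, 6.1, 0, 0, 0, 0, 1.5], [-4.8, 7.0, 0, 0, 0, 0, 1.5], [-7.1, 7.1, 0, 0, 0, 0, 1.5], [-9.2, 6.4, 0, 0, 0, 0, 1.5], [-10.9, 4.9, 0, 0, 0, 0, 1.5], [-12.0, 2.9, 0, 0, 0, 0, 1.5], [-12.2, 1.2, 0, 0, 0, 0, 1.5], [-12.2, 0.9, 0, 0, 0, 0, 1.5], [-12.2, 0.7, 0, 0, 0, 0, 1.5], [-12.2, 0.7, 0, 0, 0, 0, 1.5]]

```text
t: 42.03
tcp_pos: [0.3945, 0.3067, 0.2055]
tool_rot: [1.0, 0.001, 0.012, -0.002]
force: [18.0, -5.7, -2.5]
finger_gap: 0.32
gripper_force: 29.0
```

```bash
python3 go.py .39 .305 .2; python3 - <<'E'
from h import *
cv2.imwrite('pics/top9.png',cams.snapshot('top')[:,:,::-1]); edge('pics/top9.png')
E
```

```text
[0.3945 0.3067 0.2055] yaw 0.16 F [18.  -5.7 -2.5] g 29.0 gap 0.32 t 42.0333
[0.39, 0.305, 0.2] [-0.5  0.2  0.5]
edges 0.62 [0.248 0.247 0.249] [0.174 0.175 0.173]
edges 0.66 [0.247 0.246 0.248] [0.056 0.055 0.057]
```

Call:
carry_out:
  targets:
    - [[0.3, -0.2, 0, 0, 0, 0, 1.5], [0.3, -0.5, 0, 0, 0, 0, 1.5], [0.3, -0.5, 0, 0, 0, 0, 1.5]]

```text
t: 42.33
tcp_pos: [0.3946, 0.3072, 0.2054]
tool_rot: [1.0, 0.002, 0.008, 0.003]
force: [15.4, -17.5, 6.1]
finger_gap: 0.322
gripper_force: 29.8
```

Call:
carry_out:
  targets:
    - [[0.3, 0.5, 0, 0, 0, 0, 4], [0.3, 0.5, 0, 0, 0, 0, 5.5], [0.3, 0.5, 0, 0, 0, 0, 5.5], [0.3, 0.5, 0, 0, 0, 0, 5.5], [0.3, 0.5, -4, 0, 0, 0, 5.5], [0.3, 0.5, -8, 0, 0, 0, 5.5], [0.3, 0.5, -12, 0, 0, 0, 5.5], [0.3, 0.5, -16, 0, 0, 0, 5.5], [5, 35, -16, 0, 0, 0, 5.5], [5, 35, -16, 0, 0, 0, 5.5], [5, 35, -16, 0, 0, 0, 5.5], [5, 35, -16, 0, 0, 0, 5.5]]

```text
t: 43.33
tcp_pos: [0.4118, 0.1395, 0.3631]
tool_rot: [1.0, 0.001, 0.0, -0.0]
force: [0.1, 0.6, 0.7]
finger_gap: 0.649
gripper_force: 0.0
```

Call:
carry_out:
  targets:
    - [[2, 20, 0, 0, 0, 0, 5.5], [2, 20, 0, 0, 0, 0, 5.5], [2, 20, 0, 0, 0, 0, 5.5], [2, 20, 0, 0, 0, 0, 5.5], [2, 20, 0, 0, 0, 0, 5.5], [2, 20, 0, 0, 0, 0, 5.5]]

```text
t: 43.83
tcp_pos: [0.4337, -0.065, 0.3628]
tool_rot: [1.0, -0.003, 0.001, 0.001]
force: [0.2, 0.1, 1.3]
finger_gap: 0.646
gripper_force: 0.0
```

```bash
python3 - <<'E'
from h import *
cv2.imwrite('pics/top10.png',cams.snapshot('top')[:,:,::-1]); edge('pics/top10.png'); s=cams.snapshot('side')[:,:,::-1]; cv2.imwrite('pics/s10.png',s)
print(pose()[0],pose()[2]['force'])
E
```

```text
edges 0.62 [0.248 0.249 0.247] [0.033 0.032 0.034]
edges 0.66 [0.247 0.246 0.248] [0.055 0.056 0.057]
[ 0.43234759 -0.06032779  0.36245356] [-0.24784226  0.69789724 -0.38543811]
```

View pics/s10.png

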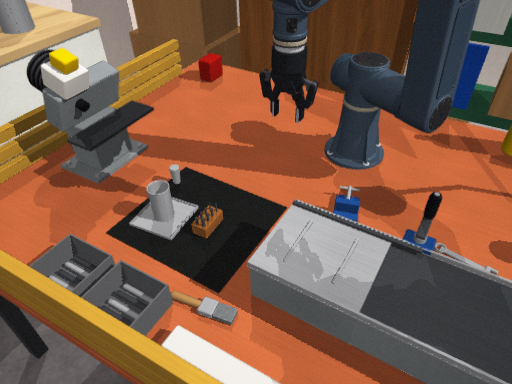

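The cover is shut against its stop (17 N on the last push didn't move it). The cup stands upright in the tray at about (158,203), only the tools remain on the mat, and the robot is clear of everything.

```bash
python3 -c "
from station import sign_off; print(sign_off())"
```

```text
the job is handed in; nothing more can be done
None
```

Job handed in (the hand-in gave no verdict): the cover is wound shut, the cup stands on the drip tray, both bottles and both jars stand in the chest, and the tools on the mat were left where they were.

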